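# Seat the build plate on the printer's three-ball bed

## Robot

A 6-joint arm with a two-finger parallel gripper is mounted at the origin on the work surface. World frame = base frame: x ahead of the robot, y to its left, z up, the work surface at z = 0. Lengths are in m, angles in rad, forces in N, time in s.
With the tool pointing down it reaches from about 0.325 to 1 m from the base axis. Payload 5.1 kg.
Tool frame: the origin (TCP) lies at the centre of the arm's flange, where the gripper is bolted on; the fingertips stand 173 mm ahead of it and the grasp point (between the pads) lies 155 mm ahead of it; z points along the fingers, y is the direction in which the jaws open and shut (so a half turn about z gives the same grasp; the last joint's range is limited). The gripper opens to 85 mm and grips with 20 to 120 N. Pads are 22 mm wide; open, the fingers measure 114 mm over their backs; the gripper's body (76 mm by 85 mm) begins 54 mm behind the grasp point. The pads swing forward as they close: fully open they stand 13 mm farther back than shut.
Start: joints at [-1.197, 0.124, 1.65, -0, 1.367, -0.083], TCP at [0.287, -0.583, 0.405] pointing down, gripper open.
Joint ranges: [-2.61, 2.61], [-1.02, 2.33], [0.03, 2.71], [-1.35, 4.49], [0.32, 2.68], [-2.91, 2.91]. Speed limits (rad/s): [2.57, 2.57, 3.14, 3.14, 3.14, 3.14].

## Interface

Orientations are given as a unit quaternion [w, x, y, z].
In Python, from station import readout, optics, robot gives the robot as it stands. The module is installed in compiled form; this text tells all that it offers.
- The arm moves only by the tool send_rows, never from a script. Its argument "deltas" is a list of rows, each an object with "dp": the shift along the tool's x, y, z in mm, a list of three; "spin": the turn about the tool's z in degrees. In form: [{"dp": [tx, ty, tz], "spin": spin}, ...]. A call has 1 to 20 rows; each row shifts and turns the pose as measured when the row begins, along the tool's axes as they then stand; what a row does not reach is not made up. A row lasts 1/12 s, in which the tool goes at most 41.7 mm and 7.16 degrees, less where a joint would pass 70% of its speed; a pose out of reach is approached as far as the arm can. A call is refused whole if a number of a shift passes 41.7 or a number of a turn 7.16, either way. A call with a gripper value outside its range is refused whole. "jaw" is the opening, from 0 (shut) to 1 (fully open), set as the call begins (left out, the last holds). The fingers move at their own pace and stop on an object; "newtons" is the grip in N (left out, the last holds). Time passes only in rows, so rows that do not move let the fingers close. It gives the time, the measured TCP pose, the force and the opening at its end, in the units of the state.
- readout.state(): the state, without advancing time (a new reading comes with each control period).
- optics.grab_frame(name): name is "scene" or "top"; returns the picture (400x640x3 uint8, red, green, blue); there is no depth.
- optics.camera_params(name): a dict with "K" (3x3 intrinsics, pixels), "extrinsics" (4x4, takes a point from world to camera coordinates). Camera axes: x right, y down, z forward; pixel columns grow to the right and rows downward; lengths in m; the calibration is good to about 2 mm. A picture is of the moment at which its call begins. camera_params takes no time and is no camera call.
- robot.close_job(): hands the job in, once; it reports no verdict.
The state is a dict: "time": time; "joints": joint angles; "qvel": joint speeds; "tau": joint torques, N m; "tcp_pos": TCP position; "eef_rot": TCP orientation; "contact_force": force on the tool from outside, world axes, zero at the start; "ft_torque": the same for the moment, N m; "finger_gap": opening from 0.0 (shut) to 1.0 (fully open).
Only numpy, scipy, OpenCV 4.12 (cv2) and the standard library are available. Lean on these libraries where they do the work, as an engineer would, in place of code of your own. Each camera call takes 0.05 s, during which the arm holds its last target.

## Task

Put the build plate back on the bed of the desktop 3D printer, handle towards the printer's front: lay it over the three balls, between the two sprung catches, and press it down gently until both catches have snapped over its edges and hold it level and fully home in its grooves. Do not lean on the bed, let go of the plate at the end, and leave the other things on the desk where they are.

Things in the scene. Friction and masses are not known exactly. Their poses are not given: they have to be found in the camera images.
- plate: Loose build plate, 0.3 kg: aluminium slab 120 (x) x 120 (y) x 6 mm, dark sheet on top, left and right edges half-round. Under it three V blocks, whose 90 degree grooves (mouth 12 mm) point to the centre. Origin: centre, level with the blocks' feet; slab 6 to 12 mm above it. x runs from the handle to the rear edge, y to the left, z up. Starts flat on the desk, right side up.
- plate_grip (a point): Grip point in the plate's handle, 78 mm before (-x of) the plate's origin, 34 mm above it. The handle is an upright black bar 10 mm thick (x), 48 mm wide (y), its top 45 mm above the origin; a gap of 13 mm lies between bar and slab, bridged by a tab whose top is 11 mm above the origin.
- plate_left (a point): Point on the slab's top (12 mm above the plate's origin), 57 mm left (+y) of its centre: the edge that the left catch takes.
- plate_right (a point): The same 57 mm right (-y) of its centre.
- printer: Fixed desktop 3D printer, its bed run out to the front. Origin on the desk under the bed centre; x to the rear, y to the left. Its portal, 0.41 m high, 0.30 m wide, stands 200 mm behind the origin, the print head parked at the top. On the bed three 12 mm balls on a 44 mm circle (one in front, two left and right rear) and a spring catch left and right.
- nest (a point): Where the plate's origin lies when home, if the bed stands at mid height: 70.7 mm above the desk over the printer's origin; axes as the printer's. The bed base sits on levelling screws and was left anywhere within 7 mm above or below that; its true height is not measured: feel for it. It does not give, and must not be pressed with more than about 22 N.
- nest_front (a point): Point 78 mm before (-x of) point nest: the handle's place, at the printer's front.
- catch_left (a joint): Angle (rad) of the left catch, a sprung upright arm with a free 14 mm roller, 65 mm from the bed centre, its top 6 mm above the slab's top at home. Free 0; about 0.05 on a plate at home (0.035 to 0.068), 0.08 as the edge passes. Both catches hold a plate laid on their rollers 9 mm above home; or it leans, one edge under its roller, the other up to 13 mm higher.
- catch_right (a joint): The same for the right catch. An edge snaps under its roller when the slab is pressed there, some 40 mm from the centre and 10 mm to the rear, with about 9 to 14 N; the force then drops until the balls stop the plate. Pressing one side may first lift the other, which is then pressed in turn.
- scraper: Bystander: print scraper lying on the desk.
- mug: Bystander: white mug, 80 mm wide, 95 mm high, left of the printer.
- print: Bystander: small finished print, a white angle bracket 46 mm long, 34 mm high, left of the printer.
- spool: Bystander: filament spool 200 mm wide, 60 mm high, lying on the desk; origin at its underside.
Not all that is in view belongs to the job. Several things look just like the plate: the one meant starts nearest to the robot's base.

How it is judged:
By the outcome, as a careful person would: the job done as asked, in the order asked, and still so for the second after the job is handed in, with the robot touching nothing.
It also fails if it takes over 72 s, if anything falls off the work surface, if the arm or the gripper's body presses on something with over 40 N, if the wrist force passes 120 N, or if a joint passes its speed limit or range.

## Working session

There is one attempt and no reset: what is moved stays moved. The work goes in short steps, Python scripts to look and compute and a tool call to move; the robot and the scene stay as the last step left them, time stands still between calls to the robot, and variables do not carry over. Pictures are saved under pics/ and viewed, and the job is handed in when it is done.

Besides the shell and the picture viewer there is one more tool, called after "Call:" as a command line: name --argument value ..., lists and objects as JSON in quotes. send_rows: Moves the arm, as the interface text tells. Its arguments: {"type":"object","properties":{"deltas":{"type":"array","items":{"type":"object","properties":{"dp":{"type":"array","items":{"type":"number"}},"spin":{"type":"number"}}}},"jaw":{"type":"number"},"newtons":{"type":"number"}},"required":["deltas"]}

```bash
mkdir -p pics; cat > h.py <<'E'
import numpy as np, cv2
from station import readout, optics, robot
def grab(n,f):
    im=optics.grab_frame(n); cv2.imwrite('pics/'+f,im[:,:,::-1]); return im
E
python3 - <<'E'
from h import *
print(readout.state())
for n in('scene','top'):
    grab(n,n+'0.png'); p=optics.camera_params(n); print(n,p['K'],p['extrinsics'])
E
```

```text
{'time': 0.0, 'joints': array([-1.19659107e+00,  1.24492707e-01,  1.65168038e+00, -5.54004197e-06,
        1.36750349e+00, -8.26103731e-02]), 'qvel': array([ 1.29412663e-05, -8.37252083e-04,  1.06969138e-03,  3.68213890e-03,
        1.93458114e-03,  2.62797069e-04]), 'tau': array([-9.09988357e-04, -4.23620331e+01, -3.65448546e+01, -1.28644533e-04,
        7.12679263e-03, -5.40774998e-07]), 'tcp_pos': array([ 0.28658405, -0.58312819,  0.4034569 ]), 'eef_rot': array([-1.03051463e-03,  9.74027488e-01,  2.26427401e-01, -1.54061595e-04]), 'contact_force': array([1.21062238, 0.71994658, 0.02748889]), 'ft_torque': array([ 0.00670554, -0.0343716 , -0.00559193]), 'finger_gap': 1.0000706728708424}
scene [[452.10661672   0.         324.11118784]
 [  0.         452.10661672 205.55790551]
 [  0.           0.           1.        ]] [[-0.56624628  0.82408962  0.01553849  0.36986166]
 [ 0.66108849  0.46534311 -0.58857268 -0.3483576 ]
 [-0.49226737 -0.32300478 -0.80829497  1.65699137]
 [ 0.          0.          0.          1.        ]]
top [[393.84360666   0.         317.81707127]
 [  0.         393.84360666 191.81926401]
 [  0.           0.           1.        ]] [[ 3.03026326e-03 -9.99932656e-01 -1.12027521e-02 -3.45144798e-02]
 [-9.80473426e-01 -7.68121720e-04 -1.96650125e-01  6.21046684e-01]
 [ 1.96628276e-01  1.15799024e-02 -9.80409724e-01  1.07755646e+00]
 [ 0.00000000e+00  0.00000000e+00  0.00000000e+00  1.00000000e+00]]
```

View pics/scene0.png

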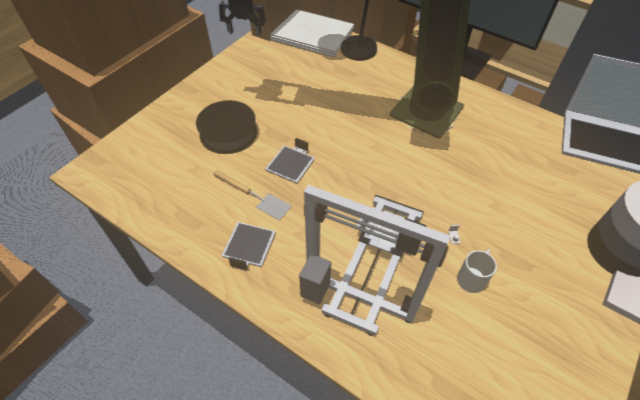

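View pics/top0.png

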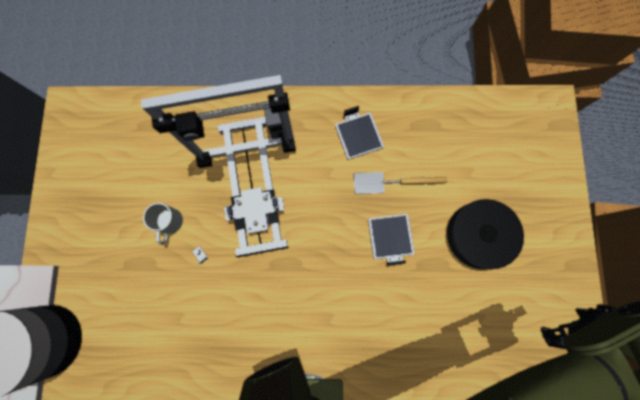

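The target plate is the one nearer the base: top (391,237), handle at (396,259); scene (290,164), handle at (302,145). The bed is at top (255,210) and scene (385,235). I'll zoom in on these.

```bash
python3 - <<'E'
import cv2,numpy as np
def z(f,x,y,w,h,s,o):
    im=cv2.imread('pics/'+f)[y:y+h,x:x+w]; cv2.imwrite('pics/'+o,cv2.resize(im,None,fx=s,fy=s,interpolation=cv2.INTER_CUBIC))
z('top0.png',355,200,80,75,8,'zt_plate.png')
z('top0.png',210,180,90,75,8,'zt_bed.png')
z('scene0.png',250,125,80,75,8,'zs_plate.png')
z('scene0.png',340,190,100,75,8,'zs_bed.png')
E
```

```text
(no output)
```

View pics/zt_plate.png

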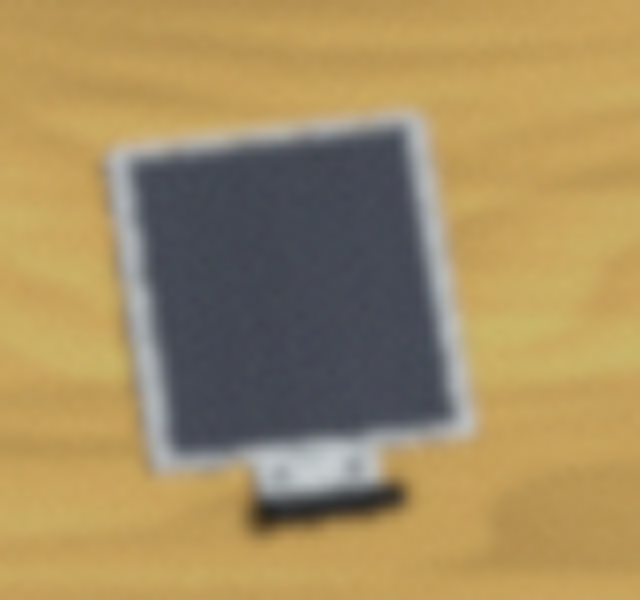

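View pics/zt_bed.png

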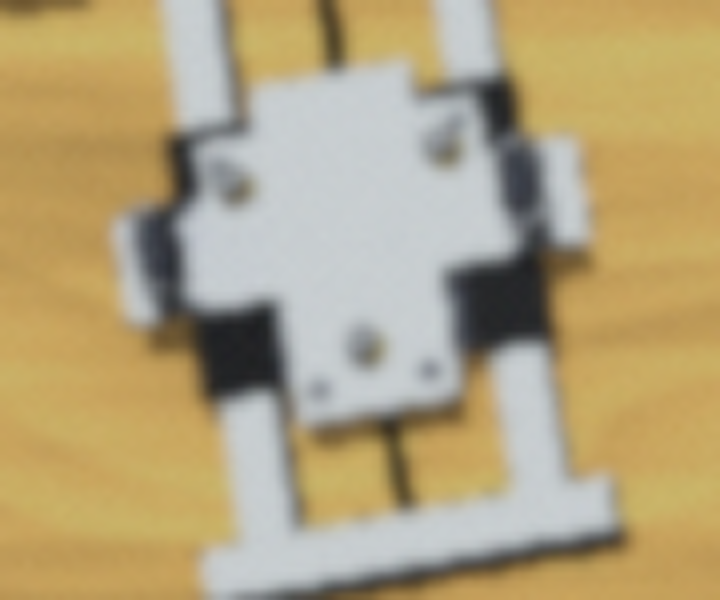

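View pics/zs_plate.png

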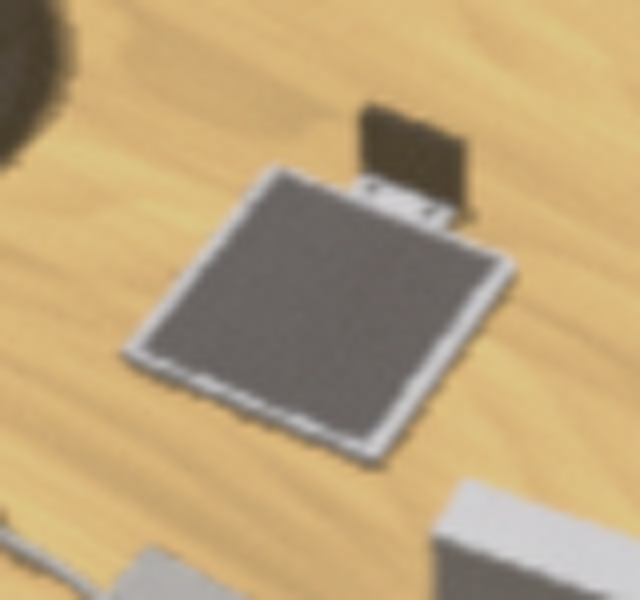

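View pics/zs_bed.png

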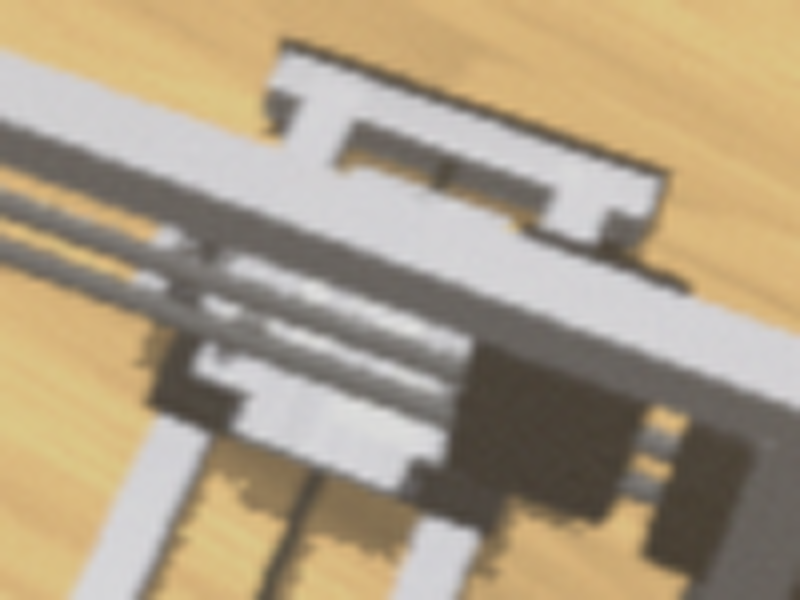

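```bash
cat >> h.py <<'E'
P={n:optics.camera_params(n) for n in('scene','top')}
def M(n): return P[n]['K']@P[n]['extrinsics'][:3]
def tri(a,b):
    X=cv2.triangulatePoints(M('top'),M('scene'),np.array(a,float).reshape(2,1),np.array(b,float).reshape(2,1)); return (X[:3]/X[3]).ravel()
def atz(n,p,z):
    E=P[n]['extrinsics'];R=E[:3,:3];c=-R.T@E[:3,3]
    d=R.T@np.linalg.inv(P[n]['K'])@np.array([p[0],p[1],1.]); return c+d*(z-c[2])/d[2]
def proj(n,X):
    q=M(n)@np.append(X,1); return q[:2]/q[2]
def zz(x0,y0,u,v,s=8): return (x0+(u+.5)/s-.5, y0+(v+.5)/s-.5)
E
python3 - <<'E'
from h import *
np.set_printoptions(precision=4,suppress=True)
T=[(112,150),(425,112),(475,432),(155,470)]; S=[(378,465),(125,355),(278,165),(518,265)]
Q=[tri(zz(355,200,*t),zz(250,125,*s)) for t,s in zip(T,S)]
for n,q in zip(('LR','RR','RF','LF'),Q): print(n,q)
print('atz', [atz('top',zz(355,200,*t),.010) for t in T])
print('atz scene', [atz('scene',zz(250,125,*t),.010) for t in S])
# handle top corners
print('handle', [atz('top',zz(355,200,*t),.045)for t in [(258,500),(403,488),(258,520),(405,500)]], [atz('scene',zz(250,125,*t),.045) for t in [(367,102),(466,138)]])
# balls
for z in (.065,.075,.085): print(z,[atz('top',zz(210,180,*t),z) for t in [(236,185),(445,147),(367,345)]])
E
```

```text
LR [ 0.5494 -0.1808  0.0071]
RR [ 0.5635 -0.2977  0.0092]
RF [ 0.4453 -0.3103  0.0112]
LF [ 0.432  -0.1945  0.01  ]
atz [array([ 0.551 , -0.1842,  0.01  ]), array([ 0.5655, -0.3012,  0.01  ]), array([ 0.4474, -0.3145,  0.01  ]), array([ 0.4334, -0.1973,  0.01  ])]
atz scene [array([ 0.5501, -0.1762,  0.01  ]), array([ 0.5631, -0.294 ,  0.01  ]), array([ 0.4434, -0.3078,  0.01  ]), array([ 0.4311, -0.1922,  0.01  ])]
handle [array([ 0.422 , -0.2289,  0.045 ]), array([ 0.4263, -0.2802,  0.045 ]), array([ 0.415 , -0.2287,  0.045 ]), array([ 0.4221, -0.2807,  0.045 ])] [array([ 0.419 , -0.2775,  0.045 ]), array([ 0.4119, -0.2319,  0.045 ])]
0.065 [array([0.5884, 0.1929, 0.065 ]), array([0.6023, 0.1181, 0.065 ]), array([0.5307, 0.1437, 0.065 ])]
0.075 [array([0.5867, 0.1907, 0.075 ]), array([0.6005, 0.1166, 0.075 ]), array([0.5295, 0.142 , 0.075 ])]
0.085 [array([0.5849, 0.1886, 0.085 ]), array([0.5986, 0.1151, 0.085 ]), array([0.5283, 0.1403, 0.085 ])]
```

```bash
cat >> h.py <<'E'
from scipy.spatial.transform import Rotation as Ro
import json
def cur():
    s=readout.state(); R=Ro.from_quat(s['eef_rot'],scalar_first=True).as_matrix(); return s,np.array(s['tcp_pos']),R
def yaw(R): return np.degrees(np.arctan2(R[1,1],R[0,1]))
def plan(tgt,ty,n,dec=0):
    s,p,R=cur(); tgt=np.array(tgt,float); out=[]; R=R.copy()
    for i in range(n):
        k=n-i; d=R.T@((tgt-p)/k)*1000; sp=-((ty-yaw(R)+180)%360-180)/k
        d=np.round(d,dec);sp=round(float(sp),1)
        out.append({"dp":[float(x) for x in d],"spin":sp})
        p=p+R@d/1000; R=R@Ro.from_euler('z',sp,degrees=True).as_matrix()
    print(json.dumps(out).replace('"dp": ','"dp":').replace('.0,',',').replace('.0]',']')); 
def st():
    s,p,R=cur(); print(round(s['time'],2),np.round(p,4),'yaw',round(yaw(R),2),'tilt',np.round(R[:2,2],4),'F',np.round(s['contact_force'],1),'T',np.round(s['ft_torque'],2),'gap',round(s['finger_gap'],3))
E
python3 - <<'E'
from h import *
st(); plan((.420,-.2555,.30),6.6,13)
E
```

```text
0.1 [ 0.2866 -0.5832  0.4036] yaw -63.83 tilt [-0.0007  0.0018] F [ 0.3 -0.8  0.2] T [-0.02 -0.03 -0.  ] gap 1.003
[{"dp":[20, -18, 8], "spin": -5.4}, {"dp":[22, -16, 8], "spin": -5.4}, {"dp":[23, -14, 8], "spin": -5.4}, {"dp":[25, -12, 8], "spin": -5.4}, {"dp":[26, -9, 8], "spin": -5.4}, {"dp":[26, -7, 8], "spin": -5.4}, {"dp":[27, -4, 8], "spin": -5.4}, {"dp":[27, -2, 8], "spin": -5.4}, {"dp":[27, 1, 8], "spin": -5.4}, {"dp":[27, 3, 8], "spin": -5.5}, {"dp":[27, 6, 8], "spin": -5.4}, {"dp":[26, 8, 8], "spin": -5.5}, {"dp":[25, 11, 8], "spin": -5.4}]
```

Call:
send_rows --deltas '[{"dp": [20, -18, 8], "spin": -5.4}, {"dp": [22, -16, 8], "spin": -5.4}, {"dp": [23, -14, 8], "spin": -5.4}, {"dp": [25, -12, 8], "spin": -5.4}, {"dp": [26, -9, 8], "spin": -5.4}, {"dp": [26, -7, 8], "spin": -5.4}, {"dp": [27, -4, 8], "spin": -5.4}, {"dp": [27, -2, 8], "spin": -5.4}, {"dp": [27, 1, 8], "spin": -5.4}, {"dp": [27, 3, 8], "spin": -5.5}, {"dp": [27, 6, 8], "spin": -5.4}, {"dp": [26, 8, 8], "spin": -5.5}, {"dp": [25, 11, 8], "spin": -5.4}, {"dp": [0, 0, 0], "spin": 0}]' --jaw 0.6 --newtons 60

```text
time: 1.27
tcp_pos: [0.4129, -0.2368, 0.2876]
eef_rot: [-0.006, 0.644, 0.765, 0.001]
contact_force: [-0.2, 0.3, 0.3]
finger_gap: 0.603
```

```bash
python3 - <<'E'
from h import *
st(); plan((.420,-.2555,.225),6.6,4)
E
```

```text
1.27 [ 0.4129 -0.2368  0.2876] yaw 9.81 tilt [-0.0082  0.009 ] F [-0.2  0.3  0.3] T [-0.03 -0.02 -0.  ] gap 0.603
[{"dp":[-5, 1, 16], "spin": 0.8}, {"dp":[-5, 1, 15], "spin": 0.8}, {"dp":[-5, 1, 16], "spin": 0.8}, {"dp":[-5, 2, 15], "spin": 0.8}]
```

Call:
send_rows --deltas '[{"dp": [-5, 1, 16], "spin": 0.8}, {"dp": [-5, 1, 15], "spin": 0.8}, {"dp": [-5, 1, 16], "spin": 0.8}, {"dp": [-4, 2, 14], "spin": 0.7}, {"dp": [0, 0, 0], "spin": 0}, {"dp": [0, 0, 0], "spin": 0}]'

```text
time: 1.77
tcp_pos: [0.4203, -0.2538, 0.2239]
eef_rot: [-0.006, 0.665, 0.747, 0.0]
contact_force: [0.6, 0.1, -0.5]
finger_gap: 0.602
```

```bash
python3 - <<'E'
from h import *
im=grab('scene','s1.png'); st(); plan((.420,-.2555,.225),6.6,2)
cv2.imwrite('pics/s1z.png',cv2.resize(im[90:190,240:345,::-1],None,fx=7,fy=6,interpolation=cv2.INTER_CUBIC))
im=grab('top','t1.png')
E
```

```text
1.82 [ 0.4202 -0.2537  0.2239] yaw 6.63 tilt [-0.0092  0.0082] F [-1.3  0.2 -1. ] T [ 0.01  0.01 -0.06] gap 0.601
[{"dp":[-1, -0, -1], "spin": 0.0}, {"dp":[-1, -0, -0], "spin": 0.0}]
```

View pics/s1z.png

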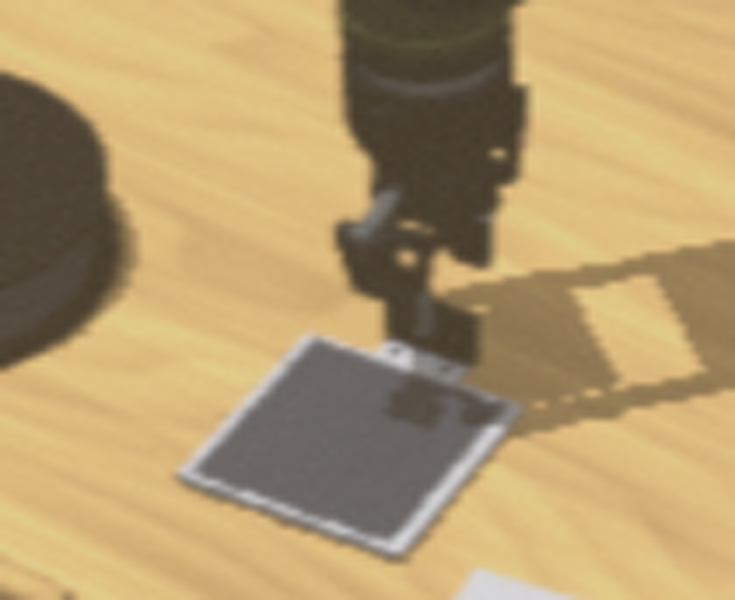

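View pics/t1.png

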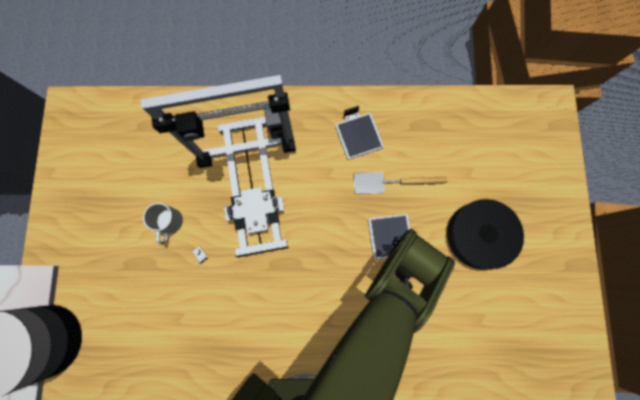

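The zoomed scene picture shows the open fingers straddling the handle bar near (430,330), with the slab's tab visible under them. Descending now.

Call:
send_rows --deltas '[{"dp": [-1, 1, 10], "spin": 0}, {"dp": [-1, 0, 10], "spin": 0}, {"dp": [0, 0, 8], "spin": 0}, {"dp": [0, 0, 6], "spin": 0}, {"dp": [0, 0, 0], "spin": 0}]'

```text
time: 2.28
tcp_pos: [0.4222, -0.2563, 0.1906]
eef_rot: [-0.002, 0.665, 0.747, 0.0]
contact_force: [-0.2, -0.3, 0.4]
finger_gap: 0.6
```

```bash
python3 - <<'E'
from h import *
st(); im=grab('scene','s2.png')
cv2.imwrite('pics/s2z.png',cv2.resize(im[90:190,240:345,::-1],None,fx=7,fy=6,interpolation=cv2.INTER_CUBIC))
E
```

```text
2.28 [ 0.4222 -0.2563  0.1906] yaw 6.63 tilt [-0.0032  0.0037] F [-0.2 -0.3  0.4] T [0.02 0.04 0.01] gap 0.6
```

View pics/s2z.png

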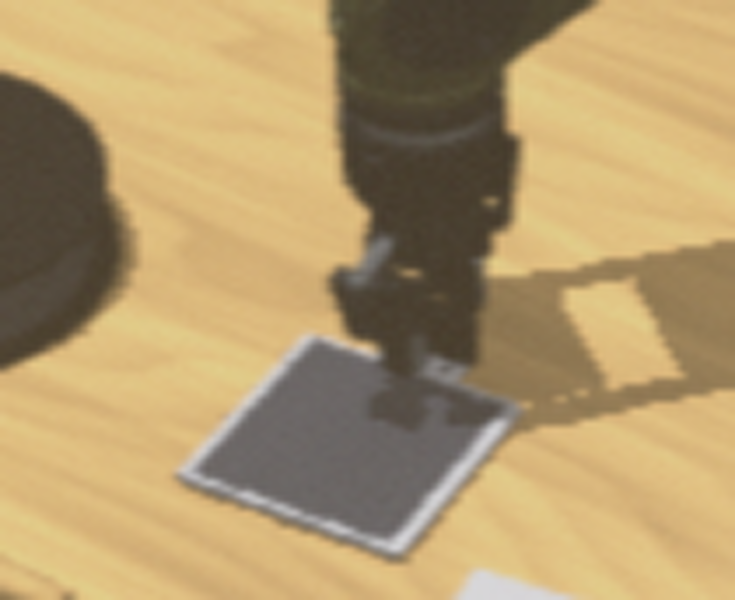

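The rear finger stands just over the slab's front edge, before the bar near (410,350). Closing the jaws.

Call:
send_rows --deltas '[{"dp": [0, 0, 0], "spin": 0}, {"dp": [0, 0, 0], "spin": 0}, {"dp": [0, 0, 0], "spin": 0}, {"dp": [0, 0, 0], "spin": 0}, {"dp": [0, 0, 0], "spin": 0}, {"dp": [0, 0, 0], "spin": 0}]' --jaw 0 --newtons 80

```text
time: 2.83
tcp_pos: [0.4225, -0.2562, 0.1915]
eef_rot: [-0.002, 0.665, 0.747, 0.0]
contact_force: [0.6, 0.3, -1.2]
finger_gap: 0.101
```

```bash
python3 - <<'E'
from h import *
st(); im=grab('scene','s3.png')
cv2.imwrite('pics/s3z.png',cv2.resize(im[125:200,250:330,::-1],None,fx=8,fy=8,interpolation=cv2.INTER_CUBIC))
E
```

```text
2.83 [ 0.4225 -0.2562  0.1915] yaw 6.67 tilt [-0.0026  0.0032] F [ 0.6  0.3 -1.2] T [-0.04  0.01 -0.02] gap 0.101
```

View pics/s3z.png

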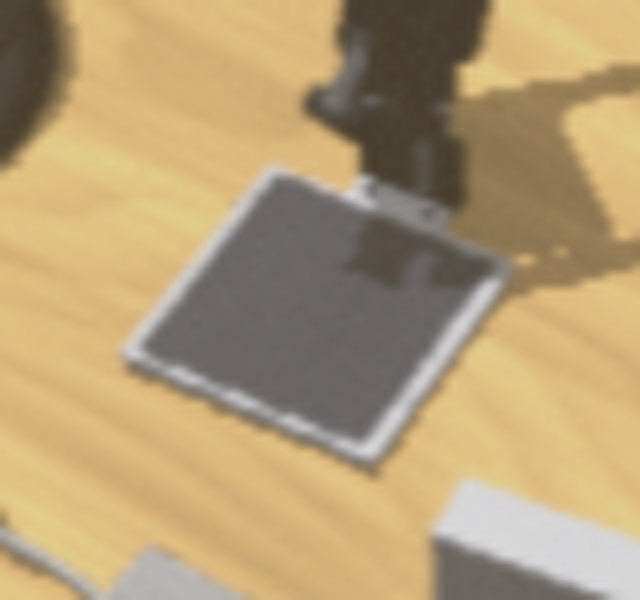

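Gripped (opening 0.10, about 9 mm) and the plate hardly moved. Lifting it, then going to hover over the bed.

Call:
send_rows --deltas '[{"dp": [0, 0, -8], "spin": 0}, {"dp": [0, 0, -15], "spin": 0}, {"dp": [0, 0, -22], "spin": 0}, {"dp": [0, 0, -25], "spin": 0}, {"dp": [0, 0, -25], "spin": 0}, {"dp": [0, 0, -20], "spin": 0}, {"dp": [0, 0, -12], "spin": 0}, {"dp": [0, 0, -5], "spin": 0}]'

```text
time: 3.55
tcp_pos: [0.4194, -0.2543, 0.3238]
eef_rot: [-0.012, 0.665, 0.747, -0.002]
contact_force: [0.9, 0.3, -2.7]
finger_gap: 0.098
```

```bash
python3 - <<'E'
from h import *
st(); plan((.496,.139,.325),10.5,20)
E
```

```text
3.55 [ 0.4194 -0.2543  0.3238] yaw 6.7 tilt [-0.0204  0.0138] F [ 0.9  0.3 -2.7] T [-0.11  0.23  0.02] gap 0.098
[{"dp":[19, 6, 0], "spin": -0.2}, {"dp":[19, 6, 0], "spin": -0.2}, {"dp":[19, 6, 0], "spin": -0.2}, {"dp":[19, 6, 0], "spin": -0.2}, {"dp":[19, 6, 0], "spin": -0.2}, {"dp":[19, 7, 0], "spin": -0.2}, {"dp":[19, 7, 0], "spin": -0.2}, {"dp":[19, 7, 0], "spin": -0.2}, {"dp":[19, 7, 0], "spin": -0.2}, {"dp":[19, 7, 0], "spin": -0.2}, {"dp":[19, 7, 0], "spin": -0.2}, {"dp":[19, 7, 0], "spin": -0.2}, {"dp":[19, 7, 0], "spin": -0.2}, {"dp":[19, 7, 0], "spin": -0.2}, {"dp":[19, 7, 0], "spin": -0.2}, {"dp":[19, 7, 1], "spin": -0.2}, {"dp":[18, 7, 0], "spin": -0.1}, {"dp":[19, 7, 1], "spin": -0.2}, {"dp":[18, 7, 0], "spin": -0.1}, {"dp":[18, 6, 1], "spin": -0.2}]
```

Call:
send_rows --deltas '[{"dp": [8, 3, 0], "spin": -0.2}, {"dp": [15, 5, 0], "spin": -0.2}, {"dp": [20, 7, 0], "spin": -0.2}, {"dp": [21, 7, 0], "spin": -0.2}, {"dp": [21, 7, 0], "spin": -0.2}, {"dp": [21, 7, 0], "spin": -0.2}, {"dp": [21, 7, 0], "spin": -0.2}, {"dp": [21, 7, 0], "spin": -0.2}, {"dp": [21, 7, 0], "spin": -0.2}, {"dp": [21, 7, 0], "spin": -0.2}, {"dp": [21, 7, 0], "spin": -0.2}, {"dp": [21, 7, 0], "spin": -0.2}, {"dp": [21, 7, 0], "spin": -0.2}, {"dp": [21, 7, 0], "spin": -0.2}, {"dp": [21, 7, 0], "spin": -0.2}, {"dp": [20, 7, 0], "spin": -0.2}, {"dp": [16, 6, 0], "spin": -0.2}, {"dp": [12, 4, 0], "spin": -0.2}, {"dp": [6, 2, 0], "spin": -0.2}, {"dp": [0, 0, 0], "spin": 0}]'

```text
time: 5.22
tcp_pos: [0.4731, 0.136, 0.3005]
eef_rot: [-0.036, 0.637, 0.77, -0.014]
contact_force: [0.2, -0.4, -3.8]
finger_gap: 0.098
```

```bash
python3 - <<'E'
from h import *
st(); plan((.496,.139,.325),10.5,4)
E
```

```text
5.22 [0.4731 0.136  0.3005] yaw 10.82 tilt [-0.0726  0.0241] F [ 0.2 -0.4 -3.8] T [-0.1   0.17 -0.  ] gap 0.098
[{"dp":[-0, 5, -7], "spin": 0.1}, {"dp":[-0, 5, -6], "spin": 0.1}, {"dp":[-0, 6, -7], "spin": 0.1}, {"dp":[-0, 5, -6], "spin": 0.0}]
```

Call:
send_rows --deltas '[{"dp": [0, 10, -13], "spin": 0}, {"dp": [0, 10, -13], "spin": 0}]'

```text
time: 5.38
tcp_pos: [0.4914, 0.1391, 0.3194]
eef_rot: [-0.04, 0.637, 0.77, -0.019]
contact_force: [0.1, -0.3, -3.1]
finger_gap: 0.104
```

```bash
python3 - <<'E'
from h import *
st(); print(np.round(readout.state()['joints'],4),np.round(readout.state()['tau'],2)); im=grab('top','t4.png'); st()
print(np.round(readout.state()['joints'],4))
cv2.imwrite('pics/t4z.png',cv2.resize(im[150:290,180:340,::-1],None,fx=5,fy=4,interpolation=cv2.INTER_CUBIC))
E
```

```text
5.38 [0.4914 0.1391 0.3194] yaw 10.91 tilt [-0.0855  0.0214] F [ 0.1 -0.3 -3.1] T [-0.01  0.09  0.02] gap 0.104
[ 0.1638 -0.0989  2.0236  0.0364  1.2981 -0.0363] [ 4.000e-01 -3.149e+01 -3.369e+01  1.700e-01 -0.000e+00 -1.000e-02]
5.43 [0.4934 0.1392 0.3222] yaw 10.88 tilt [-0.0802  0.0223] F [ 1.8 -0.3 -1.6] T [-0.02 -0.01  0.06] gap 0.1
[ 0.1632 -0.0985  2.0183  0.0364  1.2976 -0.0364]
```

View pics/t4z.png

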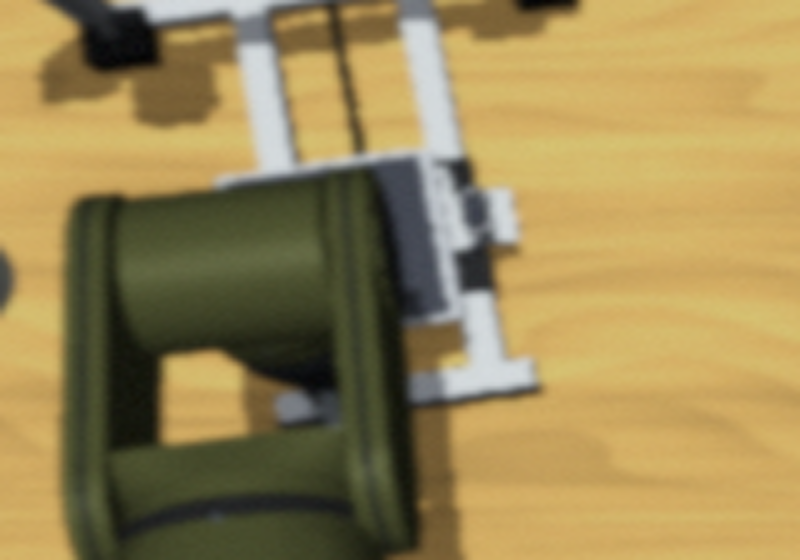

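Call:
send_rows --deltas '[{"dp": [0, 0, 0], "spin": 0}, {"dp": [0, 0, 0], "spin": 0}, {"dp": [0, 0, 0], "spin": 0}]'

```text
time: 5.68
tcp_pos: [0.4929, 0.1379, 0.321]
eef_rot: [-0.038, 0.638, 0.769, -0.018]
contact_force: [0.5, 0.2, -4.5]
finger_gap: 0.101
```

```bash
python3 - <<'E'
from h import *
st(); print(np.round(readout.state()['joints'],4))
E
```

```text
5.68 [0.4929 0.1379 0.321 ] yaw 10.77 tilt [-0.082   0.0216] F [ 0.5  0.2 -4.5] T [-0.04  0.19  0.03] gap 0.101
[ 0.1609 -0.0988  2.0207  0.0358  1.2974 -0.0366]
```

Call:
send_rows --deltas '[{"dp": [0, 0, 0], "spin": 0}, {"dp": [0, 0, 0], "spin": 0}, {"dp": [0, 0, 0], "spin": 0}]'

```text
time: 5.93
tcp_pos: [0.4913, 0.1369, 0.3188]
eef_rot: [-0.04, 0.638, 0.769, -0.019]
contact_force: [-0.4, 0.3, -3.9]
finger_gap: 0.104
```

```bash
python3 - <<'E'
from h import *
st(); print(np.round(readout.state()['joints'],4))
E
```

```text
5.93 [0.4913 0.1369 0.3188] yaw 10.7 tilt [-0.0856  0.021 ] F [-0.4  0.3 -3.9] T [-0.05  0.19 -0.04] gap 0.104
[ 0.1596 -0.0997  2.0254  0.0356  1.2974 -0.0367]
```

```bash
cat >> h.py <<'E'
# plate pose in tool frame, from the grasp
pg=np.array([.4225,-.2562,.1915]); 
def Rz(a): return Ro.from_euler('z',a,degrees=True).as_matrix()
qg=Ro.from_quat([-.002,.665,.747,0.0],scalar_first=True).as_matrix()
def plate_from(p,R,dy=-.0021):
    Rp=Rz(6.67); o=pg-np.array([0,0,.1915])+Rp@np.array([.078,dy,0]); 
    return p+R@qg.T@(o-pg), R@qg.T@Rp
E
python3 - <<'E'
from h import *
np.set_printoptions(precision=4,suppress=True)
z=lambda u,v:(180+(u+.5)/5-.5,150+(v+.5)/4-.5)
R=Ro.from_quat([-.040,.637,.770,-.019],scalar_first=True).as_matrix()
for p in([.4924,.13915,.3208],):
  for dy in(-.0021,.0014):
    o,Rp=plate_from(np.array(p),R,dy); print('origin',o)
    for n,c,m in (('RR',[.06,-.06,.010],(433,150)),('RF',[-.06,-.06,.010],(463,318)),('LR',[.06,.06,.010],(217,182))):
        X=o+Rp@np.array(c); print(n,X,proj('top',X),z(*m), X[:2]-atz('top',z(*m),X[2])[:2])
E
```

```text
origin [0.5533 0.1555 0.1239]
RR [0.6241 0.1077 0.1271] [265.9809 185.9916] (266.2, 187.125) [0.0032 0.0007]
RF [0.5066 0.0851 0.1364] [272.7286 228.5633] (272.2, 229.125) [ 0.0015 -0.0014]
LR [0.6017 0.2255 0.1313] [222.2221 193.6951] (223.0, 195.125) [0.004  0.0023]
origin [0.5527 0.1589 0.124 ]
RR [0.6234 0.1111 0.1272] [264.7128 186.2148] (266.2, 187.125) [0.0025 0.0041]
RF [0.506  0.0885 0.1365] [271.4223 228.8019] (272.2, 229.125) [0.0009 0.0021]
LR [0.6011 0.229  0.1314] [220.9371 193.9213] (223.0, 195.125) [0.0033 0.0058]
```

```bash
cat >> h.py <<'E'
def planO(tgt,ty,n,dec=0,dy=-.0021):
    s,p,R=cur(); o,Rp=plate_from(p,R,dy); print('origin',np.round(o,4),'plate yaw',round(np.degrees(np.arctan2(Rp[1,0],Rp[0,0])),2),'normal',np.round(Rp[:,2],3))
    # rotate about world-ish: yaw change shifts origin about tcp
    a=ty-np.degrees(np.arctan2(Rp[1,0],Rp[0,0])); Q=Rz(a)
    plan(np.array(tgt)-(Q@(o-p)),yaw(R)+a,n,dec)
E
python3 - <<'E'
from h import *
st(); planO((.5742,.1515,.104),10.5,2)
E
```

```text
5.93 [0.4913 0.1369 0.3188] yaw 10.7 tilt [-0.0856  0.021 ] F [-0.4  0.3 -3.9] T [-0.05  0.19 -0.04] gap 0.104
origin [0.5524 0.1529 0.1219] plate yaw 10.72 normal [ 0.082 -0.019  0.996]
[{"dp":[-3, 11, 8], "spin": 0.1}, {"dp":[-3, 12, 8], "spin": 0.1}]
```

Call:
send_rows --deltas '[{"dp": [-2, 11, 8], "spin": 0.1}, {"dp": [-2, 12, 8], "spin": 0.1}]'

```text
time: 6.1
tcp_pos: [0.5125, 0.1376, 0.3019]
eef_rot: [-0.039, 0.639, 0.768, -0.019]
contact_force: [0.3, 0.3, -3.6]
finger_gap: 0.097
```

```bash
python3 - <<'E'
from h import *
im=grab('top','t5.png');st(); planO((.5742,.1515,.104),10.5,1)
cv2.imwrite('pics/t5z.png',cv2.resize(im[160:260,200:320,::-1],None,fx=6,fy=6,interpolation=cv2.INTER_CUBIC))
im=grab('scene','s5.png')
cv2.imwrite('pics/s5z.png',cv2.resize(im[165:275,330:450,::-1],None,fx=5,fy=5,interpolation=cv2.INTER_CUBIC))
E
```

```text
6.15 [0.5136 0.1374 0.3002] yaw 10.48 tilt [-0.0842  0.0211] F [ 0.4 -1.  -4.1] T [0.01 0.11 0.02] gap 0.102
origin [0.5749 0.153  0.1033] plate yaw 10.5 normal [ 0.081 -0.019  0.997]
[{"dp":[-1, -1, -1], "spin": -0.0}]
```

View pics/t5z.png

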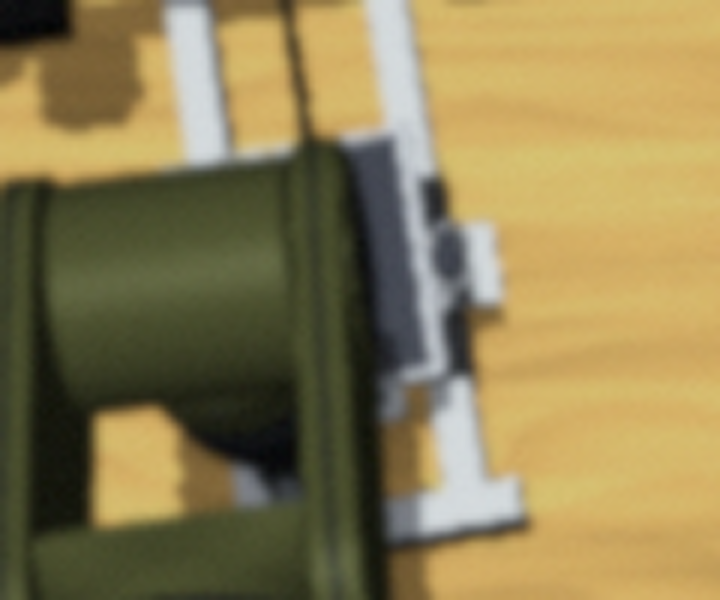

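View pics/s5z.png

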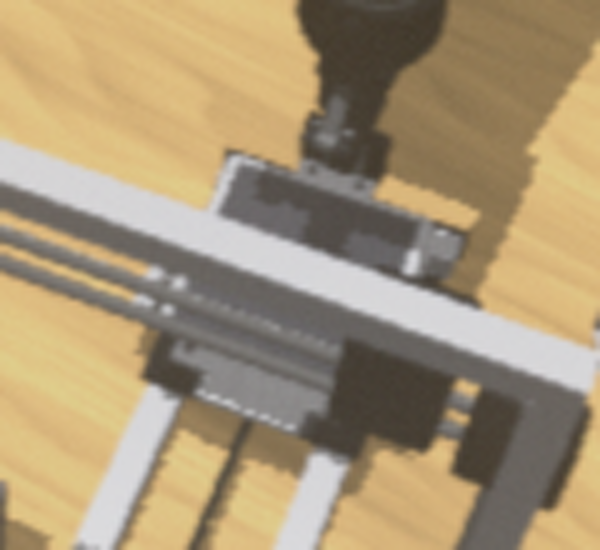

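```bash
python3 - <<'E'
from h import *
np.set_printoptions(precision=4,suppress=True)
z=lambda u,v:(200+(u+.5)/6-.5,160+(v+.5)/6-.5)
_,p,R=cur()
o,Rp=plate_from(p,R)
for n,c,m in (('RR',[.06,-.06,.010],(400,135)),('RF',[-.06,-.06,.010],(443,378))):
    X=o+Rp@np.array(c); print(n,X,proj('top',X),z(*m), X[:2]-atz('top',z(*m),X[2])[:2])
L,Rr=[atz('top',zz(210,180,*t),.085) for t in((160,250),(522,178))]
print(L,Rr,(L+Rr)/2,np.linalg.norm(L-Rr),np.degrees(np.arctan2(-(L-Rr)[0],(L-Rr)[1])))
L,Rr=[atz('top',zz(210,180,*t),.085) for t in((120,270),(588,190))]
print(L,Rr,(L+Rr)/2,np.linalg.norm(L-Rr),np.degrees(np.arctan2(-(L-Rr)[0],(L-Rr)[1])))
E
```

```text
RR [0.6442 0.1048 0.1068] [268.2325 180.5004] (266.25, 182.08333333333334) [ 0.0045 -0.0054]
RF [0.5266 0.083  0.1162] [274.597  222.0012] (273.4166666666667, 222.58333333333334) [ 0.0016 -0.0032]
[0.5617 0.2143 0.085 ] [0.5876 0.0876 0.085 ] [0.5746 0.151  0.085 ] 0.1293428830598338 11.510597573974692
[0.5546 0.2281 0.085 ] [0.5833 0.0642 0.085 ] [0.569  0.1462 0.085 ] 0.16635025480996662 9.919611332789497
```

```bash
python3 - <<'E'
from h import *
ims=[]
for f,p,q in (('t4.png',[.4914,.1391,.3194],[-.040,.637,.770,-.019]),('t5.png',[.5125,.1376,.3019],[-.039,.639,.768,-.019])):
    R=Ro.from_quat(q,scalar_first=True).as_matrix(); o,Rp=plate_from(np.array(p),R)
    im=cv2.imread('pics/'+f); s=10; x0,y0=242,175
    z=cv2.resize(im[y0:y0+58,x0:x0+38],None,fx=s,fy=s,interpolation=cv2.INTER_CUBIC)
    P2=[proj('top',o+Rp@np.array(c)) for c in ([.06,0,.012],[.06,-.06,.012],[-.06,-.06,.012],[-.06,0,.012])]
    pts=np.array([((np.array(a)-[x0,y0]+.5)*s-.5) for a in P2]).round().astype(int)
    cv2.polylines(z,[pts],False,(0,0,255),1); ims.append(z)
cv2.imwrite('pics/ov.png',np.hstack(ims))
E
```

```text
(no output)
```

View pics/ov.png

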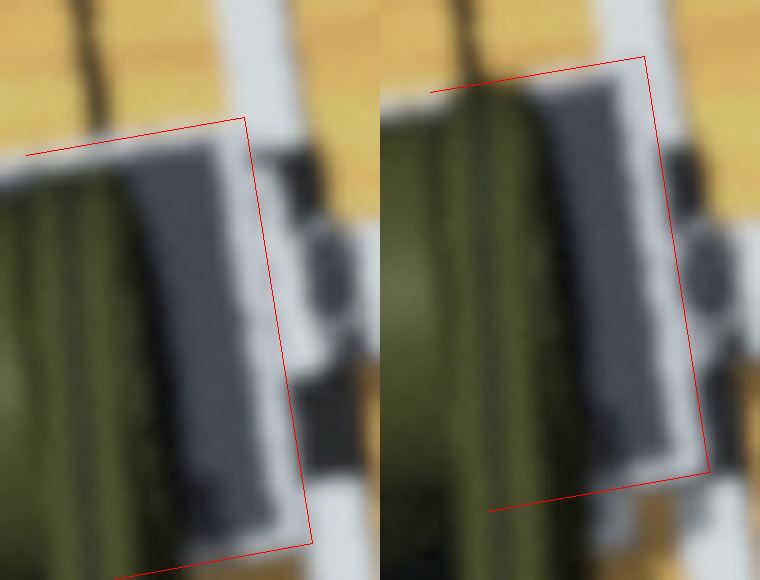

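Call:
send_rows --deltas '[{"dp": [-3, 2, 10], "spin": 0}]'

```text
time: 6.28
tcp_pos: [0.5151, 0.1353, 0.2921]
eef_rot: [-0.039, 0.639, 0.768, -0.018]
contact_force: [0.8, 0.2, -3.1]
finger_gap: 0.096
```

```bash
python3 - <<'E'
from h import *
st(); planO((.5755,.150,.09),10.5,1,1)
E
```

```text
6.28 [0.5151 0.1353 0.2921] yaw 10.52 tilt [-0.0831  0.0217] F [ 0.8  0.2 -3.1] T [-0.07  0.03 -0.04] gap 0.096
origin [0.5767 0.1512 0.0953] plate yaw 10.53 normal [ 0.08  -0.019  0.997]
[{"dp":[-1.1, -1, 5.3], "spin": 0.0}]
```

Call:
send_rows --deltas '[{"dp": [-1, -1, 5], "spin": 0}]'

```text
time: 6.37
tcp_pos: [0.5135, 0.1339, 0.2857]
eef_rot: [-0.039, 0.639, 0.768, -0.019]
contact_force: [-0.6, -0.4, -4.1]
finger_gap: 0.1
```

Call:
send_rows --deltas '[{"dp": [0, 0, 3], "spin": 0}]'

```text
time: 6.45
tcp_pos: [0.5127, 0.1338, 0.2818]
eef_rot: [-0.04, 0.639, 0.768, -0.02]
contact_force: [-1.0, 0.7, -3.2]
finger_gap: 0.098
```

```bash
python3 - <<'E'
from h import *
st(); planO((.5755,.150,.082),10.5,1,1)
E
```

```text
6.45 [0.5127 0.1338 0.2818] yaw 10.51 tilt [-0.0861  0.021 ] F [-1.   0.7 -3.2] T [-0.04  0.18 -0.01] gap 0.098
origin [0.5736 0.1495 0.0848] plate yaw 10.52 normal [ 0.083 -0.019  0.996]
[{"dp":[0.1, 2.2, 2.7], "spin": 0.0}]
```

Call:
send_rows --deltas '[{"dp": [0, 2, 2], "spin": 0}]'

```text
time: 6.53
tcp_pos: [0.514, 0.1344, 0.2795]
eef_rot: [-0.04, 0.639, 0.768, -0.019]
contact_force: [-2.3, 4.3, 3.4]
finger_gap: 0.102
```

Call:
send_rows --deltas '[{"dp": [0, 0, 2], "spin": 0}]'

```text
time: 6.62
tcp_pos: [0.5143, 0.135, 0.2785]
eef_rot: [-0.04, 0.639, 0.768, -0.017]
contact_force: [0.6, 4.5, 1.5]
finger_gap: 0.101
```

```bash
python3 - <<'E'
from h import *
st(); planO((.5755,.150,.078),10.5,1,1)
E
```

```text
6.62 [0.5143 0.135  0.2785] yaw 10.57 tilt [-0.0835  0.0242] F [0.6 4.5 1.5] T [ 0.63 -0.22  0.34] gap 0.101
origin [0.5758 0.1514 0.0818] plate yaw 10.59 normal [ 0.08  -0.022  0.997]
[{"dp":[-1.4, -0.3, 3.7], "spin": 0.1}]
```

Call:
send_rows --deltas '[{"dp": [0, 0, 2], "spin": 0}]'

```text
time: 6.7
tcp_pos: [0.5144, 0.1357, 0.2775]
eef_rot: [-0.04, 0.639, 0.768, -0.016]
contact_force: [-0.4, 4.8, 0.1]
finger_gap: 0.101
```

Call:
send_rows --deltas '[{"dp": [0, 0, 2], "spin": 0}]'

```text
time: 6.78
tcp_pos: [0.5143, 0.1363, 0.2761]
eef_rot: [-0.04, 0.638, 0.768, -0.015]
contact_force: [-0.8, 3.5, -0.5]
finger_gap: 0.101
```

```bash
python3 - <<'E'
from h import *
st(); planO((.5755,.151,.078),10.5,1,1)
im=grab('top','t6.png')
s=10; x0,y0=235,170
o,Rp=plate_from(*cur()[1:])
z=cv2.resize(im[y0:y0+60,x0:x0+55,::-1],None,fx=s,fy=s,interpolation=cv2.INTER_CUBIC)
P2=[proj('top',o+Rp@np.array(c)) for c in ([.06,0,.012],[.06,-.06,.012],[-.06,-.06,.012],[-.06,0,.012])]
pts=np.array([((np.array(a)-[x0,y0]+.5)*s-.5) for a in P2]).round().astype(int)
cv2.polylines(z,[pts],False,(0,0,255),1); cv2.imwrite('pics/t6z.png',z)
im=grab('scene','s6.png')
cv2.imwrite('pics/s6z.png',cv2.resize(im[165:275,330:450,::-1],None,fx=5,fy=5,interpolation=cv2.INTER_CUBIC))
E
```

```text
6.78 [0.5143 0.1363 0.2761] yaw 10.65 tilt [-0.081   0.0275] F [-0.8  3.5 -0.5] T [0.65 0.26 0.31] gap 0.101
origin [0.5762 0.1534 0.0795] plate yaw 10.67 normal [ 0.078 -0.025  0.997]
[{"dp":[-2.1, -1, 1.5], "spin": 0.2}]
```

View pics/t6z.png

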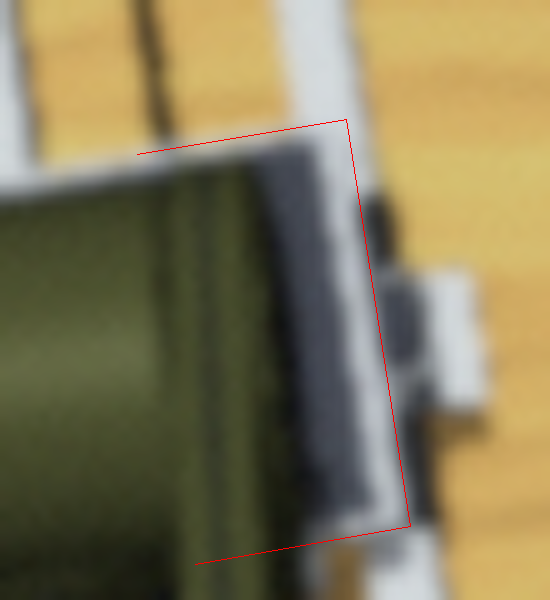

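View pics/s6z.png

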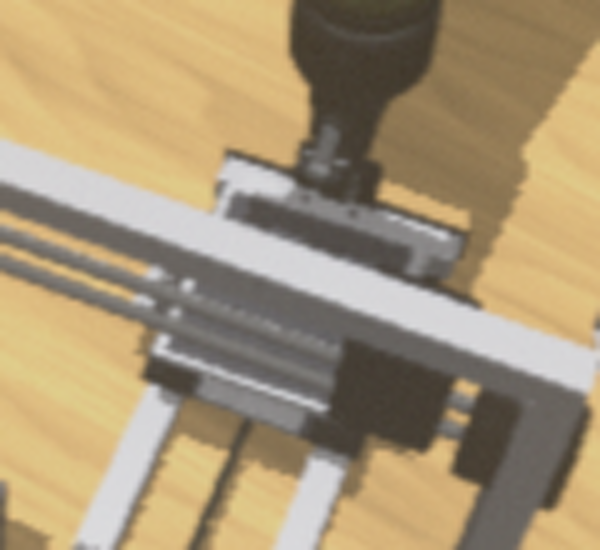

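Call:
send_rows --deltas '[{"dp": [-2, -1, 2], "spin": 0.1}]'

```text
time: 6.97
tcp_pos: [0.5136, 0.1351, 0.2745]
eef_rot: [-0.041, 0.639, 0.768, -0.014]
contact_force: [-0.9, 10.2, 3.2]
finger_gap: 0.099
```

Call:
send_rows --deltas '[{"dp": [-1, 0, 2], "spin": 0}]'

```text
time: 7.05
tcp_pos: [0.5138, 0.135, 0.2734]
eef_rot: [-0.041, 0.639, 0.768, -0.012]
contact_force: [-3.4, 4.3, 4.8]
finger_gap: 0.098
```

```bash
python3 - <<'E'
from h import *
st(); planO((.5755,.151,.078),10.5,1,1)
E
```

```text
7.05 [0.5138 0.135  0.2734] yaw 10.64 tilt [-0.079   0.0333] F [-3.4  4.3  4.8] T [1.29 0.48 0.28] gap 0.098
origin [0.5761 0.1532 0.0771] plate yaw 10.65 normal [ 0.076 -0.031  0.997]
[{"dp":[-1.8, -1.1, -0.9], "spin": 0.2}]
```

Call:
send_rows --deltas '[{"dp": [0, 0, 0], "spin": 0}, {"dp": [0, 0, 0], "spin": 0}, {"dp": [0, 0, 0], "spin": 0}, {"dp": [0, 0, 0], "spin": 0}]' --jaw 0.5

```text
time: 7.38
tcp_pos: [0.5145, 0.1339, 0.2747]
eef_rot: [-0.038, 0.639, 0.768, -0.013]
contact_force: [0.4, 0.3, 0.1]
finger_gap: 0.503
```

```bash
python3 - <<'E'
from h import *
st()
im=grab('top','t7.png')
s=10; x0,y0=235,170
cv2.imwrite('pics/t7z.png',cv2.resize(im[y0:y0+60,x0:x0+55,::-1],None,fx=s,fy=s,interpolation=cv2.INTER_CUBIC))
im=grab('scene','s7.png')
cv2.imwrite('pics/s7z.png',cv2.resize(im[185:255,355:435,::-1],None,fx=8,fy=8,interpolation=cv2.INTER_CUBIC))
E
```

```text
7.38 [0.5145 0.1339 0.2747] yaw 10.57 tilt [-0.0754  0.0292] F [0.4 0.3 0.1] T [ 0.   -0.07 -0.04] gap 0.503
```

View pics/t7z.png

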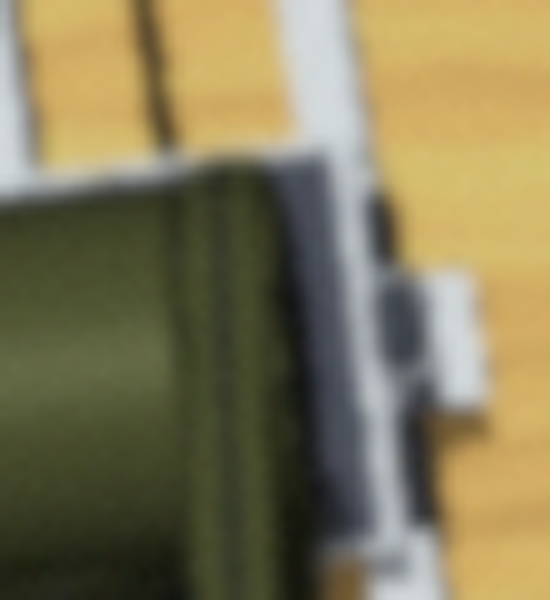

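View pics/s7z.png

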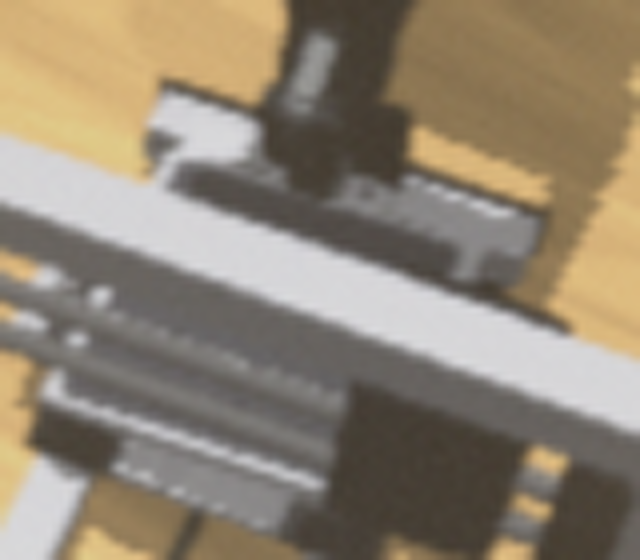

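Call:
send_rows --deltas '[{"dp": [0, 0, -12], "spin": 0}, {"dp": [0, 0, -20], "spin": 0}, {"dp": [0, 0, -20], "spin": 0}, {"dp": [0, -20, -15], "spin": 0}, {"dp": [0, -35, -5], "spin": 0}, {"dp": [0, -40, 0], "spin": 0}, {"dp": [0, -40, 0], "spin": 0}, {"dp": [0, -20, 0], "spin": 0}]'

```text
time: 8.15
tcp_pos: [0.3671, 0.1019, 0.3667]
eef_rot: [-0.037, 0.64, 0.767, -0.013]
contact_force: [-0.6, 0.6, 0.4]
finger_gap: 0.497
```

```bash
python3 - <<'E'
from h import *
st(); print(np.round(readout.state()['joints'],3))
im=grab('top','t8.png')
s=8; x0,y0=205,170
cv2.imwrite('pics/t8z.png',cv2.resize(im[y0:y0+75,x0:x0+95,::-1],None,fx=s,fy=s,interpolation=cv2.INTER_CUBIC))
im=grab('scene','s8.png')
cv2.imwrite('pics/s8z.png',cv2.resize(im[185:255,355:435,::-1],None,fx=8,fy=8,interpolation=cv2.INTER_CUBIC))
E
```

```text
8.15 [0.3671 0.1019 0.3667] yaw 10.43 tilt [-0.0725  0.0274] F [-0.6  0.6  0.4] T [-0.04 -0.04  0.01] gap 0.497
[ 0.12  -0.485  2.242  0.036  1.454 -0.066]
```

View pics/t8z.png

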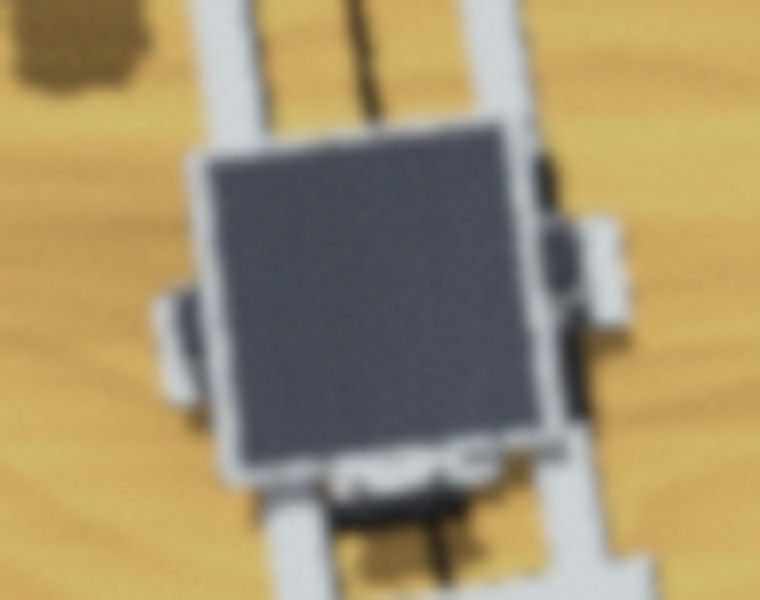

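View pics/s8z.png

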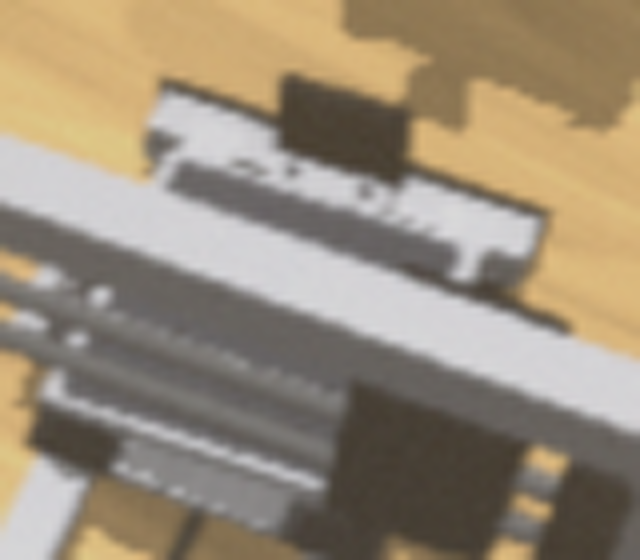

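```bash
python3 - <<'E'
from h import *
np.set_printoptions(precision=4,suppress=True)
c=[(193,155),(528,120),(563,440),(228,485)]
for h in(.085,.093):
    Q=np.array([atz('top',zz(205,170,*t),h)for t in c])[:,:2]; d=lambda a,b:np.degrees(np.arctan2(*(Q[a]-Q[b])[::-1]))
    print(h,Q.mean(0),d(0,3),d(1,2),d(0,1)-90,d(3,2)-90, [np.linalg.norm(Q[i]-Q[(i+1)%4]) for i in range(4)])
E
```

```text
0.085 [0.5731 0.1521] 8.63074086896004 7.61349265371394 6.145487831361706 7.787718318627924 [np.float64(0.11955668734949382), np.float64(0.11517485669868513), np.float64(0.11741219802073503), np.float64(0.11861346709524018)]
0.093 [0.5718 0.1507] 8.630740868960027 7.613492653713956 6.1454878313617485 7.787718318627924 [np.float64(0.11868176688500295), np.float64(0.11433200264045998), np.float64(0.11655297101213705), np.float64(0.11774544915306955)]
```

```bash
cat >> h.py <<'E'
def tip():
    s,p,R=cur(); return p+.173*R[:,2]
def planT(t,ty,n,dec=0):
    s,p,R=cur(); print('tip',np.round(tip(),4)); plan(np.array(t)-.173*R[:,2],ty,n,dec)
E
python3 - <<'E'
from h import *
st(); planT((.5697,.191,.122),10.5,10)
E
```

```text
8.25 [0.3674 0.102  0.3671] yaw 10.43 tilt [-0.07    0.0278] F [-0.3  0.4 -0.4] T [-0.02  0.01 -0.04] gap 0.496
tip [0.3553 0.1068 0.1945]
[{"dp":[4, 23, 6], "spin": -0.0}, {"dp":[4, 23, 6], "spin": -0.0}, {"dp":[4, 23, 6], "spin": -0.0}, {"dp":[4, 23, 6], "spin": -0.0}, {"dp":[4, 23, 6], "spin": -0.0}, {"dp":[4, 23, 6], "spin": -0.0}, {"dp":[4, 23, 6], "spin": -0.0}, {"dp":[5, 23, 6], "spin": -0.0}, {"dp":[4, 23, 6], "spin": -0.0}, {"dp":[5, 23, 6], "spin": -0.1}]
```

Call:
send_rows --deltas '[{"dp": [4, 15, 0], "spin": 0}, {"dp": [4, 25, 0], "spin": 0}, {"dp": [4, 25, 0], "spin": 0}, {"dp": [5, 25, 0], "spin": 0}, {"dp": [5, 25, 0], "spin": 0}, {"dp": [5, 25, 0], "spin": 0}, {"dp": [5, 25, 5], "spin": 0}, {"dp": [4, 22, 12], "spin": 0}, {"dp": [4, 18, 15], "spin": 0}, {"dp": [2, 10, 10], "spin": 0}]' --jaw 0 --newtons 40

```text
time: 9.08
tcp_pos: [0.5841, 0.1869, 0.323]
eef_rot: [-0.028, 0.641, 0.767, -0.004]
contact_force: [-0.8, -0.4, 0.4]
finger_gap: 0.002
```

```bash
python3 - <<'E'
from h import *
st(); planT((.5697,.191,.122),10.5,2)
E
```

```text
9.08 [0.5841 0.1869 0.323 ] yaw 10.23 tilt [-0.0474  0.0293] F [-0.8 -0.4  0.4] T [-0.01  0.   -0.04] gap 0.002
tip [0.5759 0.192  0.1503]
[{"dp":[-0, -3, 14], "spin": -0.1}, {"dp":[-1, -2, 15], "spin": -0.2}]
```

Call:
send_rows --deltas '[{"dp": [0, -2, 12], "spin": 0}, {"dp": [0, -2, 12], "spin": 0}, {"dp": [0, 0, 6], "spin": 0}, {"dp": [0, 0, 0], "spin": 0}]'

```text
time: 9.42
tcp_pos: [0.5804, 0.1874, 0.2877]
eef_rot: [-0.029, 0.641, 0.767, -0.006]
contact_force: [-0.5, 0.1, -0.2]
finger_gap: 0.003
```

```bash
python3 - <<'E'
from h import *
st(); planT((.572,.191,.110),10.5,2)
E
```

```text
9.42 [0.5804 0.1874 0.2877] yaw 10.23 tilt [-0.0519  0.0279] F [-0.5  0.1 -0.2] T [-0.01 -0.02  0.02] gap 0.003
tip [0.5715 0.1922 0.115 ]
[{"dp":[-1, 0, 2], "spin": -0.1}, {"dp":[-0, 1, 3], "spin": -0.2}]
```

Call:
send_rows --deltas '[{"dp": [-1, 0, 4], "spin": 0}, {"dp": [0, 0, 4], "spin": 0}]'

```text
time: 9.58
tcp_pos: [0.5795, 0.1863, 0.2801]
eef_rot: [-0.029, 0.641, 0.767, -0.006]
contact_force: [0.3, 0.3, -0.2]
finger_gap: -0.001
```

Call:
send_rows --deltas '[{"dp": [0, 0, 3], "spin": 0}]'

```text
time: 9.67
tcp_pos: [0.579, 0.1862, 0.2773]
eef_rot: [-0.028, 0.641, 0.767, -0.005]
contact_force: [-0.1, 0.4, 0.2]
finger_gap: 0.003
```

Call:
send_rows --deltas '[{"dp": [0, 0, 3], "spin": 0}]'

```text
time: 9.75
tcp_pos: [0.5787, 0.1861, 0.2746]
eef_rot: [-0.028, 0.641, 0.767, -0.005]
contact_force: [0.5, 0.0, -0.3]
finger_gap: -0.001
```

Call:
send_rows --deltas '[{"dp": [0, 0, 3], "spin": 0}]'

```text
time: 9.83
tcp_pos: [0.5785, 0.1861, 0.2719]
eef_rot: [-0.028, 0.642, 0.767, -0.005]
contact_force: [-0.4, -0.9, -0.8]
finger_gap: 0.003
```

Call:
send_rows --deltas '[{"dp": [0, 0, 3], "spin": 0}]'

```text
time: 9.92
tcp_pos: [0.5784, 0.1862, 0.2691]
eef_rot: [-0.027, 0.642, 0.767, -0.004]
contact_force: [-0.2, 0.3, 0.3]
finger_gap: -0.003
```

Call:
send_rows --deltas '[{"dp": [0, 0, 3], "spin": 0}]'

```text
time: 10.0
tcp_pos: [0.5783, 0.1863, 0.2662]
eef_rot: [-0.027, 0.642, 0.767, -0.004]
contact_force: [-0.5, -0.1, 0.3]
finger_gap: -0.0
```

Call:
send_rows --deltas '[{"dp": [0, 0, 2], "spin": 0}]'

```text
time: 10.08
tcp_pos: [0.5782, 0.1864, 0.264]
eef_rot: [-0.027, 0.642, 0.767, -0.004]
contact_force: [-0.6, -0.8, 3.4]
finger_gap: 0.005
```

Call:
send_rows --deltas '[{"dp": [0, 0, 2], "spin": 0}]'

```text
time: 10.17
tcp_pos: [0.5784, 0.1865, 0.2631]
eef_rot: [-0.027, 0.641, 0.767, -0.004]
contact_force: [-3.9, -1.3, 12.7]
finger_gap: 0.002
```

Call:
send_rows --deltas '[{"dp": [0, 0, 3], "spin": 0}]'

```text
time: 10.25
tcp_pos: [0.5787, 0.1866, 0.2623]
eef_rot: [-0.027, 0.641, 0.767, -0.004]
contact_force: [-6.2, -1.9, 13.0]
finger_gap: 0.0
```

Call:
send_rows --deltas '[{"dp": [0, 0, 3], "spin": 0}]'

```text
time: 10.33
tcp_pos: [0.5789, 0.1868, 0.2615]
eef_rot: [-0.027, 0.641, 0.767, -0.004]
contact_force: [-5.6, -0.3, 10.8]
finger_gap: 0.001
```

Call:
send_rows --deltas '[{"dp": [0, -1, 3], "spin": 0}]'

```text
time: 10.42
tcp_pos: [0.5785, 0.1868, 0.2609]
eef_rot: [-0.026, 0.641, 0.767, -0.003]
contact_force: [-1.5, -0.9, 9.4]
finger_gap: 0.001
```

Call:
send_rows --deltas '[{"dp": [0, -1, 3], "spin": 0}]'

```text
time: 10.5
tcp_pos: [0.5781, 0.1867, 0.2604]
eef_rot: [-0.026, 0.641, 0.767, -0.003]
contact_force: [-2.6, -1.6, 9.3]
finger_gap: -0.001
```

Call:
send_rows --deltas '[{"dp": [0, -1, 3], "spin": 0}]'

```text
time: 10.58
tcp_pos: [0.5777, 0.1867, 0.2596]
eef_rot: [-0.025, 0.641, 0.767, -0.002]
contact_force: [-2.4, -1.7, 6.7]
finger_gap: -0.001
```

Call:
send_rows --deltas '[{"dp": [0, -0.5, 2.5], "spin": 0}]'

```text
time: 10.67
tcp_pos: [0.5775, 0.1867, 0.2588]
eef_rot: [-0.024, 0.641, 0.767, -0.001]
contact_force: [-2.5, -1.0, 4.3]
finger_gap: 0.003
```

Call:
send_rows --deltas '[{"dp": [0, -0.5, 2.5], "spin": 0}]'

```text
time: 10.75
tcp_pos: [0.5773, 0.1867, 0.2576]
eef_rot: [-0.024, 0.641, 0.767, -0.001]
contact_force: [-2.2, 0.1, 7.3]
finger_gap: -0.004
```

Call:
send_rows --deltas '[{"dp": [0, -0.5, 2.5], "spin": 0}]'

```text
time: 10.83
tcp_pos: [0.5772, 0.1868, 0.2572]
eef_rot: [-0.023, 0.641, 0.767, -0.001]
contact_force: [-5.6, -1.8, 13.6]
finger_gap: 0.001
```

Call:
send_rows --deltas '[{"dp": [0, 0, -5], "spin": 0}, {"dp": [0, 0, -15], "spin": 0}, {"dp": [0, 0, -20], "spin": 0}, {"dp": [0, 0, -15], "spin": 0}, {"dp": [0, -25, -10], "spin": 0}, {"dp": [0, -40, 0], "spin": 0}, {"dp": [0, -40, 0], "spin": 0}, {"dp": [0, -40, 0], "spin": 0}, {"dp": [0, -40, 0], "spin": 0}, {"dp": [0, -20, 0], "spin": 0}]'

```text
time: 11.67
tcp_pos: [0.3754, 0.1475, 0.3307]
eef_rot: [-0.022, 0.641, 0.767, 0.001]
contact_force: [-0.3, -0.2, -0.3]
finger_gap: 0.001
```

```bash
python3 - <<'E'
from h import *
st()
im=grab('top','t9.png')
s=8; x0,y0=205,170
cv2.imwrite('pics/t9z.png',cv2.resize(im[y0:y0+75,x0:x0+95,::-1],None,fx=s,fy=s,interpolation=cv2.INTER_CUBIC))
im=grab('scene','s9.png')
cv2.imwrite('pics/s9z.png',cv2.resize(im[185:255,355:435,::-1],None,fx=8,fy=8,interpolation=cv2.INTER_CUBIC))
E
```

```text
11.67 [0.3754 0.1475 0.3307] yaw 10.22 tilt [-0.0323  0.0304] F [-0.3 -0.2 -0.3] T [-0.01  0.01 -0.01] gap 0.001
```

View pics/t9z.png

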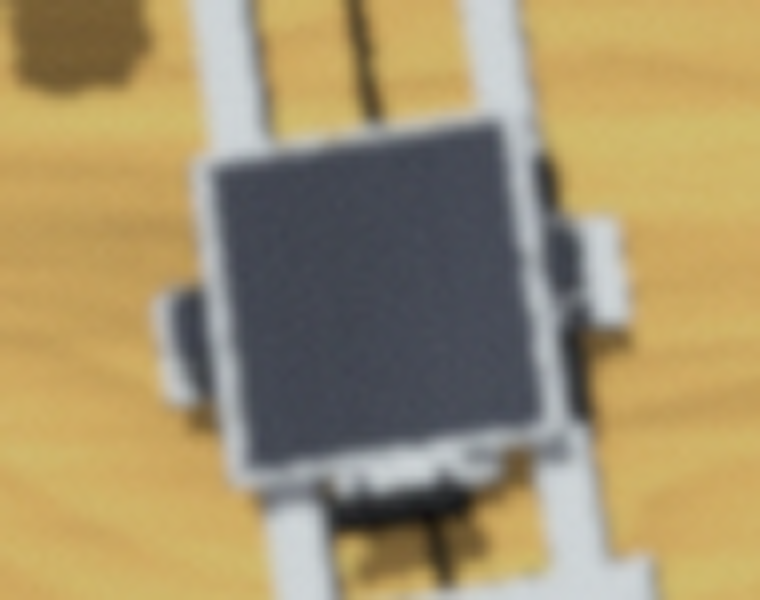

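View pics/s9z.png

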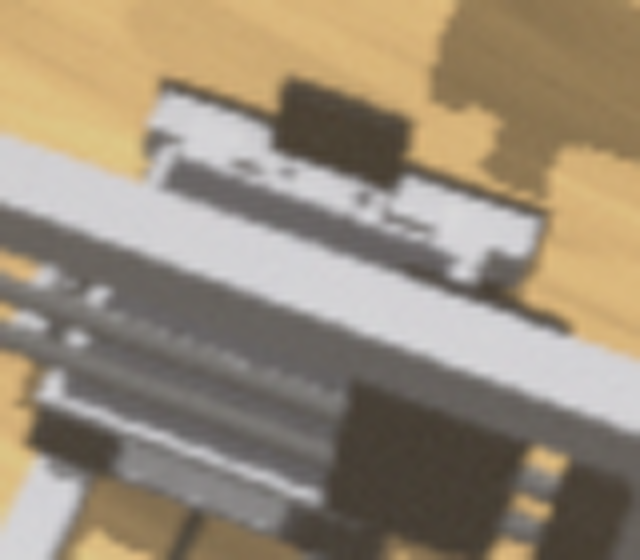

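The left roller at (188,340) is now in full view, so the left edge is under it. The plate now slightly covers the right roller at (563,255), so the right edge is up. Pressing the right side next.

```bash
python3 - <<'E'
from h import *
planT((.5862,.1128,.152),10.5,9)
E
```

```text
tip [0.3705 0.153  0.1581]
[{"dp":[-9, 23, -0], "spin": -0.0}, {"dp":[-9, 23, -0], "spin": -0.0}, {"dp":[-9, 23, -0], "spin": -0.0}, {"dp":[-8, 23, -0], "spin": -0.0}, {"dp":[-9, 23, -0], "spin": -0.1}, {"dp":[-9, 23, -0], "spin": -0.0}, {"dp":[-8, 22, -1], "spin": -0.1}, {"dp":[-9, 23, -0], "spin": -0.0}, {"dp":[-8, 22, -1], "spin": -0.1}]
```

Call:
send_rows --deltas '[{"dp": [-5, 13, -2], "spin": 0}, {"dp": [-9, 25, -2], "spin": 0}, {"dp": [-10, 25, -1], "spin": 0}, {"dp": [-10, 25, 0], "spin": 0}, {"dp": [-10, 25, 0], "spin": 0}, {"dp": [-10, 25, 0], "spin": 0}, {"dp": [-10, 25, 0], "spin": 0}, {"dp": [-8, 22, 5], "spin": 0}, {"dp": [-6, 15, 10], "spin": 0}, {"dp": [-2, 5, 10], "spin": 0}, {"dp": [0, 0, 5], "spin": 0}]'

```text
time: 12.68
tcp_pos: [0.6098, 0.1044, 0.299]
eef_rot: [-0.016, 0.641, 0.767, 0.009]
contact_force: [-1.2, -0.7, -0.7]
finger_gap: 0.0
```

```bash
python3 - <<'E'
from h import *
st(); planT((.5862,.1128,.112),10.5,3)
E
```

```text
12.68 [0.6098 0.1044 0.299 ] yaw 10.25 tilt [-0.013   0.0338] F [-1.2 -0.7 -0.7] T [-0.04  0.06 -0.02] gap 0.0
tip [0.6076 0.1102 0.1261]
[{"dp":[2, -7, 5], "spin": -0.1}, {"dp":[2, -7, 5], "spin": -0.1}, {"dp":[2, -6, 4], "spin": -0.0}]
```

```bash
python3 - <<'E'
from h import *
planT((.589,.1176,.112),10.5,3)
E
```

```text
tip [0.6076 0.1102 0.1261]
[{"dp":[3, -6, 5], "spin": -0.1}, {"dp":[4, -5, 5], "spin": -0.1}, {"dp":[3, -6, 5], "spin": -0.0}]
```

Call:
send_rows --deltas '[{"dp": [3, -6, 5], "spin": 0}, {"dp": [4, -6, 5], "spin": 0}, {"dp": [3, -6, 5], "spin": 0}, {"dp": [0, 0, 0], "spin": 0}]'

```text
time: 13.02
tcp_pos: [0.5884, 0.1123, 0.2806]
eef_rot: [-0.017, 0.641, 0.767, 0.007]
contact_force: [-0.3, 0.1, -0.1]
finger_gap: 0.001
```

```bash
python3 - <<'E'
from h import *
st(); planT((.589,.1176,.100),10.5,3)
E
```

```text
13.02 [0.5884 0.1123 0.2806] yaw 10.24 tilt [-0.0173  0.0338] F [-0.3  0.1 -0.1] T [-0.01 -0.   -0.04] gap 0.001
tip [0.5854 0.1182 0.1077]
[{"dp":[-0, 1, 3], "spin": -0.1}, {"dp":[-1, 1, 2], "spin": -0.1}, {"dp":[-0, 2, 3], "spin": -0.1}]
```

Call:
send_rows --deltas '[{"dp": [-1, 2, 4], "spin": 0}, {"dp": [0, 2, 3], "spin": 0}]'

```text
time: 13.18
tcp_pos: [0.591, 0.1131, 0.2742]
eef_rot: [-0.017, 0.641, 0.768, 0.008]
contact_force: [0.6, 0.3, -0.8]
finger_gap: -0.001
```

Call:
send_rows --deltas '[{"dp": [0, 0, 3], "spin": 0}]'

```text
time: 13.27
tcp_pos: [0.5911, 0.1134, 0.2716]
eef_rot: [-0.016, 0.64, 0.768, 0.009]
contact_force: [0.5, 0.2, -0.0]
finger_gap: -0.001
```

Call:
send_rows --deltas '[{"dp": [0, 0, 2.5], "spin": 0}]'

```text
time: 13.35
tcp_pos: [0.591, 0.1136, 0.2691]
eef_rot: [-0.016, 0.64, 0.768, 0.009]
contact_force: [-0.5, 0.6, 0.1]
finger_gap: -0.002
```

Call:
send_rows --deltas '[{"dp": [0, 0, 2.5], "spin": 0}]'

```text
time: 13.43
tcp_pos: [0.5912, 0.1137, 0.2667]
eef_rot: [-0.016, 0.64, 0.768, 0.009]
contact_force: [0.2, 1.0, -0.2]
finger_gap: -0.002
```

Call:
send_rows --deltas '[{"dp": [0, 0, 2.5], "spin": 0}]'

```text
time: 13.52
tcp_pos: [0.5913, 0.1137, 0.2641]
eef_rot: [-0.016, 0.64, 0.768, 0.009]
contact_force: [0.6, -0.1, -0.4]
finger_gap: 0.003
```

Call:
send_rows --deltas '[{"dp": [0, 0, 2], "spin": 0}]'

```text
time: 13.6
tcp_pos: [0.5913, 0.1138, 0.262]
eef_rot: [-0.016, 0.64, 0.768, 0.009]
contact_force: [-0.2, -0.6, 0.8]
finger_gap: -0.001
```

Call:
send_rows --deltas '[{"dp": [0, 0, 2], "spin": 0}]'

```text
time: 13.68
tcp_pos: [0.5914, 0.1138, 0.2598]
eef_rot: [-0.016, 0.64, 0.768, 0.009]
contact_force: [1.4, 0.2, 0.8]
finger_gap: 0.002
```

Call:
send_rows --deltas '[{"dp": [0, 0, 2], "spin": 0}]'

```text
time: 13.77
tcp_pos: [0.5915, 0.1138, 0.2576]
eef_rot: [-0.016, 0.641, 0.768, 0.009]
contact_force: [-0.4, 0.4, -0.2]
finger_gap: -0.001
```

Call:
send_rows --deltas '[{"dp": [0, 0, 2], "spin": 0}]'

```text
time: 13.85
tcp_pos: [0.5916, 0.1138, 0.2558]
eef_rot: [-0.015, 0.64, 0.768, 0.009]
contact_force: [-3.1, -1.9, 12.3]
finger_gap: -0.003
```

Call:
send_rows --deltas '[{"dp": [0, 0, 2], "spin": 0}]'

```text
time: 13.93
tcp_pos: [0.5919, 0.1138, 0.2555]
eef_rot: [-0.016, 0.64, 0.768, 0.009]
contact_force: [-7.9, -2.2, 17.0]
finger_gap: 0.0
```

```bash
python3 - <<'E'
from h import *
st(); print(tip())
E
```

```text
13.93 [0.5919 0.1138 0.2555] yaw 10.34 tilt [-0.0125  0.0334] F [-7.9 -2.2 17. ] T [-0.33  1.4   0.06] gap 0.0
[0.5897598  0.1195822  0.08262241]
```

Call:
send_rows --deltas '[{"dp": [0, -1, -5], "spin": 0}, {"dp": [0, 0, -15], "spin": 0}, {"dp": [0, 0, -20], "spin": 0}, {"dp": [0, 0, -15], "spin": 0}, {"dp": [0, -25, -10], "spin": 0}, {"dp": [4, -40, 0], "spin": 0}, {"dp": [4, -40, 0], "spin": 0}, {"dp": [4, -40, 0], "spin": 0}, {"dp": [4, -40, 0], "spin": 0}, {"dp": [0, -20, 0], "spin": 0}]'

```text
time: 14.77
tcp_pos: [0.3842, 0.0895, 0.3258]
eef_rot: [-0.014, 0.641, 0.767, 0.011]
contact_force: [-0.9, -1.3, -1.3]
finger_gap: -0.001
```

```bash
python3 - <<'E'
from h import *
st()
im=grab('top','t10.png')
s=8; x0,y0=205,170
cv2.imwrite('pics/t10z.png',cv2.resize(im[y0:y0+75,x0:x0+95,::-1],None,fx=s,fy=s,interpolation=cv2.INTER_CUBIC))
im=grab('scene','s10.png')
cv2.imwrite('pics/s10z.png',cv2.resize(im[185:255,355:435,::-1],None,fx=8,fy=8,interpolation=cv2.INTER_CUBIC))
E
```

```text
14.77 [0.3842 0.0895 0.3258] yaw 10.28 tilt [-0.0076  0.034 ] F [-0.9 -1.3 -1.3] T [-0.05  0.02  0.  ] gap -0.001
```

View pics/t10z.png

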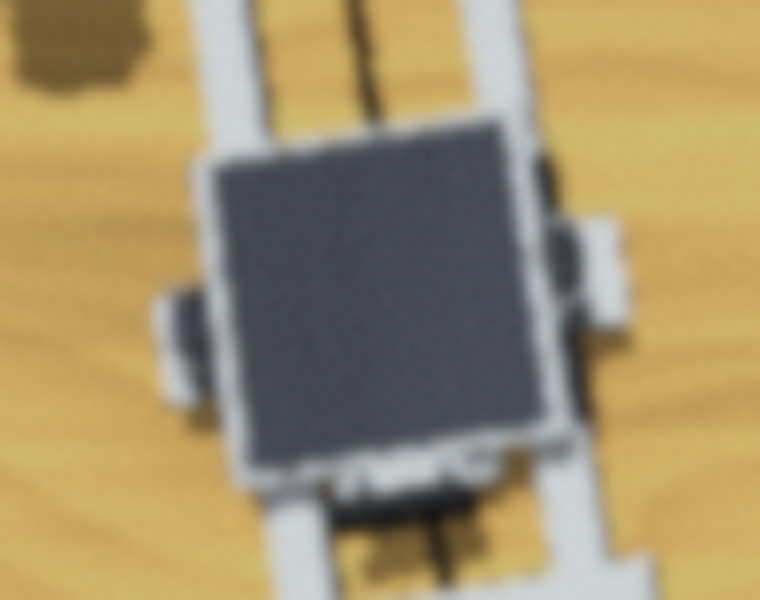

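View pics/s10z.png

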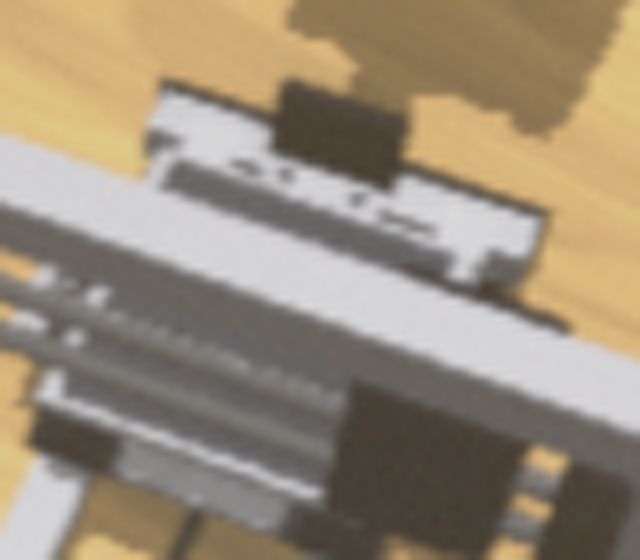

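```bash
python3 - <<'E'
import cv2
im=cv2.imread('pics/t10.png')
cv2.imwrite('pics/t10p.png',cv2.resize(im[70:270,130:310],None,fx=4,fy=3,interpolation=cv2.INTER_CUBIC))
E
```

```text
(no output)
```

View pics/t10p.png

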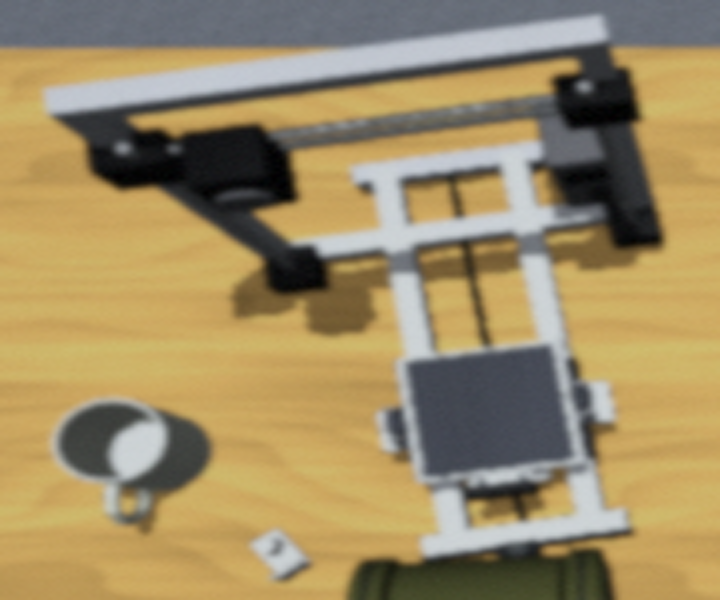

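```bash
python3 - <<'E'
from h import *
np.set_printoptions(precision=4,suppress=True)
z=lambda u,v:(130+(u+.5)/4-.5,70+(v+.5)/3-.5)
def ang(a,b,h):
    d=(atz('top',z(*b),h)-atz('top',z(*a),h))[:2]; return np.degrees(np.arctan2(d[1],d[0]))
print('front bar',ang((632,525),(422,553),.03)-90,'rear bar',ang((540,143),(350,168),.03)-90,'railL',ang((440,545),(375,190),.03),'railR',ang((605,520),(530,170),.03),'screw',ang((487,345),(455,180),.03),'portal',ang((605,18),(45,92),.41)-90)
def sheet(f,x0,y0,x1,y1,h):
    im=cv2.imread('pics/'+f)[y0:y1,x0:x1]; s=8
    big=cv2.resize(im,None,fx=s,fy=s,interpolation=cv2.INTER_CUBIC)
    m=(big.max(2)<110).astype(np.uint8)
    m=cv2.morphologyEx(m,cv2.MORPH_OPEN,np.ones((40,40),np.uint8))
    c=max(cv2.findContours(m,cv2.RETR_EXTERNAL,cv2.CHAIN_APPROX_NONE)[0],key=cv2.contourArea)[:,0,:].astype(float)
    W=np.array([atz('top',(x0+(u+.5)/s-.5,y0+(v+.5)/s-.5),h)[:2] for u,v in c[::3]])
    r=cv2.minAreaRect((W*1e4).astype(np.float32)); 
    a=r[2]%90; print(f,h,'centre',np.array(r[0])/1e4,'size',np.array(r[1])/1e4,'yaw',a)
    # sides
    th=np.radians(a); L=(W-np.array(r[0])/1e4)@np.array([[np.cos(th),-np.sin(th)],[np.sin(th),np.cos(th)]])
    H=np.array([abs(L[:,0]).max(),abs(L[:,1]).max()])
    for n,i,sg in(('rear',0,1),('front',0,-1),('left',1,1),('right',1,-1)):
        k=(sg*L[:,i]>H[i]-.006)&(abs(L[:,1-i])<H[1-i]-.012); q=np.polyfit(L[k,1-i],L[k,i],1); print('  ',n,'yaw',round(a+np.degrees(np.arctan(q[0]))*(1 if i else -1),2),'off',round(q[1],4))
sheet('top0.png',355,200,435,275,.012)
for f in('t8.png','t9.png','t10.png'): sheet(f,225,180,285,235,.083)
E
```

```text
front bar 10.163871790681313 rear bar 10.492014881164792 railL 10.275129512759623 railR 10.39449697780613 screw 10.130270126503316 portal 10.684945006338054
top0.png 0.012 centre [ 0.4986 -0.2483] size [0.1075 0.101 ] yaw 7.393789768218994
   rear yaw 7.04 off 0.0529
   front yaw 7.29 off -0.0529
   left yaw 7.42 off 0.0495
   right yaw 7.42 off -0.0499
t8.png 0.083 centre [0.5748 0.1539] size [0.1084 0.1021] yaw 9.299050331115723
   rear yaw 7.8 off 0.053
   front yaw 8.25 off -0.0529
   left yaw 9.37 off 0.0504
   right yaw 9.06 off -0.0504
t9.png 0.083 centre [0.5751 0.1527] size [0.107  0.1013] yaw 9.129150390625
   rear yaw 9.21 off 0.0525
   front yaw 10.01 off -0.0527
   left yaw 9.7 off 0.0501
   right yaw 9.83 off -0.0497
t10.png 0.083 centre [0.5749 0.1525] size [0.1077 0.1012] yaw 9.917415618896484
   rear yaw 9.43 off 0.053
   front yaw 10.46 off -0.053
   left yaw 10.0 off 0.0498
   right yaw 10.08 off -0.0501
```

```bash
python3 - <<'E'
from h import *
planT((.577,.1884,.152),10.5,9)
E
```

```text
tip [0.3837 0.0953 0.1532]
[{"dp":[6, 23, 0], "spin": -0.0}, {"dp":[6, 23, 0], "spin": -0.0}, {"dp":[6, 23, 0], "spin": -0.0}, {"dp":[7, 23, 1], "spin": -0.0}, {"dp":[6, 23, 0], "spin": -0.0}, {"dp":[7, 23, 1], "spin": -0.1}, {"dp":[6, 23, 0], "spin": -0.0}, {"dp":[6, 23, 1], "spin": -0.1}, {"dp":[7, 23, 0], "spin": -0.0}]
```

Call:
send_rows --deltas '[{"dp": [6, 14, -2], "spin": 0}, {"dp": [7, 24, -2], "spin": 0}, {"dp": [7, 25, 0], "spin": 0}, {"dp": [7, 25, 0], "spin": 0}, {"dp": [7, 25, 0], "spin": 0}, {"dp": [7, 25, 0], "spin": 0}, {"dp": [7, 25, 0], "spin": 0}, {"dp": [6, 20, 5], "spin": 0}, {"dp": [3, 10, 10], "spin": 0}, {"dp": [0, 0, 10], "spin": 0}, {"dp": [0, 0, 5], "spin": 0}]'

```text
time: 15.78
tcp_pos: [0.5807, 0.1865, 0.3044]
eef_rot: [-0.007, 0.642, 0.767, 0.018]
contact_force: [-0.5, -0.6, -0.3]
finger_gap: -0.001
```

```bash
python3 - <<'E'
from h import *
st(); planT((.577,.1884,.094),10.5,4)
E
```

```text
15.78 [0.5807 0.1865 0.3044] yaw 10.13 tilt [0.0116 0.0369] F [-0.5 -0.6 -0.3] T [0.02 0.06 0.01] gap -0.001
tip [0.5827 0.1928 0.1315]
[{"dp":[-1, -2, 9], "spin": -0.1}, {"dp":[-1, -2, 9], "spin": -0.1}, {"dp":[-1, -2, 10], "spin": -0.1}, {"dp":[-2, -1, 9], "spin": -0.1}]
```

Call:
send_rows --deltas '[{"dp": [-1, -2, 9], "spin": 0}, {"dp": [-1, -1, 9], "spin": 0}, {"dp": [-1, -1, 9], "spin": 0}, {"dp": [-1, -1, 6], "spin": 0}, {"dp": [0, 0, 3], "spin": 0}]'

```text
time: 16.2
tcp_pos: [0.5743, 0.1814, 0.2626]
eef_rot: [-0.009, 0.642, 0.766, 0.016]
contact_force: [-0.3, -0.3, 0.0]
finger_gap: -0.002
```

Call:
send_rows --deltas '[{"dp": [0, 0, 3], "spin": 0}]'

```text
time: 16.28
tcp_pos: [0.5739, 0.1811, 0.259]
eef_rot: [-0.009, 0.642, 0.766, 0.016]
contact_force: [-0.4, -0.9, 0.2]
finger_gap: -0.0
```

```bash
python3 - <<'E'
from h import *
st(); print(tip())
E
```

```text
16.28 [0.5739 0.1811 0.259 ] yaw 10.07 tilt [0.0071 0.0357] F [-0.4 -0.9  0.2] T [-0.02  0.02 -0.02] gap -0.0
[0.5750824  0.18731849 0.08608634]
```

Call:
send_rows --deltas '[{"dp": [0, 0, 1.5], "spin": 0}]'

```text
time: 16.37
tcp_pos: [0.5735, 0.181, 0.2571]
eef_rot: [-0.009, 0.642, 0.766, 0.016]
contact_force: [-1.8, -0.5, 6.4]
finger_gap: 0.002
```

Call:
send_rows --deltas '[{"dp": [0, 0, 1.5], "spin": 0}]'

```text
time: 16.45
tcp_pos: [0.5736, 0.1811, 0.2568]
eef_rot: [-0.009, 0.642, 0.766, 0.016]
contact_force: [-4.6, -1.3, 12.1]
finger_gap: -0.001
```

Call:
send_rows --deltas '[{"dp": [0, 0, 1.5], "spin": 0}]'

```text
time: 16.53
tcp_pos: [0.5737, 0.1812, 0.2568]
eef_rot: [-0.009, 0.642, 0.766, 0.016]
contact_force: [-4.5, -1.7, 7.4]
finger_gap: -0.002
```

```bash
python3 - <<'E'
from h import *
st(); print(tip())
E
```

```text
16.53 [0.5737 0.1812 0.2568] yaw 10.06 tilt [0.0063 0.0358] F [-4.5 -1.7  7.4] T [-0.31  0.85  0.05] gap -0.002
[0.57482234 0.18737155 0.08390419]
```

Call:
send_rows --deltas '[{"dp": [0, 0, -8], "spin": 0}, {"dp": [-8, -6, -6], "spin": 0}, {"dp": [-15, -14, 0], "spin": 0}, {"dp": [-10, -14, 0], "spin": 0}, {"dp": [0, 0, 0], "spin": 0}]'

```text
time: 16.95
tcp_pos: [0.5459, 0.1406, 0.2743]
eef_rot: [-0.006, 0.641, 0.767, 0.018]
contact_force: [1.0, -0.6, 0.2]
finger_gap: -0.001
```

```bash
python3 - <<'E'
from h import *
st(); planT((.5445,.1457,.089),10.5,3)
E
```

```text
16.95 [0.5459 0.1406 0.2743] yaw 10.19 tilt [0.0134 0.0363] F [ 1.  -0.6  0.2] T [ 0.   -0.04  0.04] gap -0.001
tip [0.5482 0.1469 0.1014]
[{"dp":[-0, -1, 4], "spin": -0.1}, {"dp":[-0, -2, 4], "spin": -0.1}, {"dp":[-1, -1, 4], "spin": -0.1}]
```

Call:
send_rows --deltas '[{"dp": [0, -2, 5], "spin": 0}, {"dp": [0, -1, 5], "spin": 0}, {"dp": [0, 0, 3], "spin": 0}, {"dp": [0, 0, 2], "spin": 0}]'

```text
time: 17.28
tcp_pos: [0.5438, 0.1402, 0.2608]
eef_rot: [-0.005, 0.642, 0.767, 0.021]
contact_force: [-0.3, -0.8, -0.2]
finger_gap: 0.0
```

Call:
send_rows --deltas '[{"dp": [0, 0, 1.5], "spin": 0}]'

```text
time: 17.37
tcp_pos: [0.5439, 0.1406, 0.2587]
eef_rot: [-0.005, 0.642, 0.767, 0.02]
contact_force: [-0.3, -0.4, -0.3]
finger_gap: -0.001
```

Call:
send_rows --deltas '[{"dp": [0, 0, 1.5], "spin": 0}]'

```text
time: 17.45
tcp_pos: [0.5441, 0.141, 0.2567]
eef_rot: [-0.005, 0.641, 0.767, 0.02]
contact_force: [-0.3, 0.4, 0.7]
finger_gap: 0.001
```

```bash
python3 - <<'E'
from h import *
st(); print(tip())
E
```

```text
17.45 [0.5441 0.141  0.2567] yaw 10.15 tilt [0.0183 0.0375] F [-0.3  0.4  0.7] T [-0.05  0.02  0.  ] gap 0.001
[0.5473116  0.14745118 0.08382427]
```

Call:
send_rows --deltas '[{"dp": [0, 0, 1.5], "spin": 0}]'

```text
time: 17.53
tcp_pos: [0.5445, 0.1412, 0.2559]
eef_rot: [-0.005, 0.641, 0.767, 0.02]
contact_force: [-7.2, -3.9, 15.5]
finger_gap: -0.0
```

Call:
send_rows --deltas '[{"dp": [0, 0, 1.5], "spin": 0}]'

```text
time: 17.62
tcp_pos: [0.5448, 0.1414, 0.2558]
eef_rot: [-0.006, 0.641, 0.767, 0.019]
contact_force: [-7.5, -3.4, 13.9]
finger_gap: -0.0
```

Call:
send_rows --deltas '[{"dp": [0, -0.5, 2], "spin": 0}]'

```text
time: 17.7
tcp_pos: [0.5449, 0.1415, 0.2559]
eef_rot: [-0.006, 0.641, 0.768, 0.018]
contact_force: [-6.9, -3.0, 13.3]
finger_gap: -0.001
```

```bash
python3 - <<'E'
from h import *
st(); print(tip())
E
```

```text
17.7 [0.5449 0.1415 0.2559] yaw 10.28 tilt [0.0147 0.0349] F [-6.9 -3.  13.3] T [-0.36  1.04  0.02] gap -0.001
[0.54745915 0.14755384 0.08299042]
```

Call:
send_rows --deltas '[{"dp": [0, 0, -8], "spin": 0}, {"dp": [7, 8, -6], "spin": 0}, {"dp": [14, 18, 0], "spin": 0}, {"dp": [11, 16, 0], "spin": 0}, {"dp": [0, 0, 0], "spin": 0}]'

```text
time: 18.12
tcp_pos: [0.5832, 0.1829, 0.2748]
eef_rot: [-0.005, 0.641, 0.767, 0.02]
contact_force: [-0.9, -0.0, 0.2]
finger_gap: 0.004
```

```bash
python3 - <<'E'
from h import *
st(); planT((.5875,.1883,.087),10.5,3)
E
```

```text
18.12 [0.5832 0.1829 0.2748] yaw 10.21 tilt [0.0186 0.0365] F [-0.9 -0.   0.2] T [-0.02 -0.03  0.07] gap 0.004
tip [0.5864 0.1892 0.1019]
[{"dp":[-1, 0, 5], "spin": -0.1}, {"dp":[-0, 0, 5], "spin": -0.1}, {"dp":[-1, 1, 5], "spin": -0.1}]
```

Call:
send_rows --deltas '[{"dp": [-1, 0, 6], "spin": 0}, {"dp": [0, 0, 5], "spin": 0}, {"dp": [-1, 0, 3], "spin": 0}, {"dp": [0, 0, 2], "spin": 0}]'

```text
time: 18.45
tcp_pos: [0.5841, 0.1824, 0.2573]
eef_rot: [-0.005, 0.64, 0.768, 0.02]
contact_force: [-0.7, -0.5, 0.2]
finger_gap: 0.0
```

Call:
send_rows --deltas '[{"dp": [0, 0, 1.5], "spin": 0}]'

```text
time: 18.53
tcp_pos: [0.584, 0.1823, 0.2563]
eef_rot: [-0.005, 0.641, 0.767, 0.02]
contact_force: [-3.4, 1.9, 13.3]
finger_gap: -0.0
```

Call:
send_rows --deltas '[{"dp": [0, 0, 1.5], "spin": 0}]'

```text
time: 18.62
tcp_pos: [0.5841, 0.1823, 0.2562]
eef_rot: [-0.005, 0.641, 0.767, 0.02]
contact_force: [-4.6, 0.5, 12.2]
finger_gap: 0.001
```

```bash
python3 - <<'E'
from h import *
st(); print(tip())
E
```

```text
18.62 [0.5841 0.1823 0.2562] yaw 10.23 tilt [0.018  0.0382] F [-4.6  0.5 12.2] T [-0.02  0.77  0.02] gap 0.001
[0.58716527 0.18895031 0.08333503]
```

Call:
send_rows --deltas '[{"dp": [-0.5, -0.5, 2], "spin": 0}]'

```text
time: 18.7
tcp_pos: [0.5839, 0.182, 0.2561]
eef_rot: [-0.006, 0.641, 0.767, 0.021]
contact_force: [-4.2, 2.6, 11.4]
finger_gap: 0.001
```

Call:
send_rows --deltas '[{"dp": [-0.5, -1, 2], "spin": 0}]'

```text
time: 18.78
tcp_pos: [0.5834, 0.1816, 0.2562]
eef_rot: [-0.005, 0.641, 0.767, 0.023]
contact_force: [-1.1, 3.7, 7.6]
finger_gap: 0.002
```

```bash
python3 - <<'E'
from h import *
st(); print(tip())
E
```

```text
18.78 [0.5834 0.1816 0.2562] yaw 10.15 tilt [0.0209 0.042 ] F [-1.1  3.7  7.6] T [ 0.38  0.22 -0.03] gap 0.002
[0.58698592 0.18889257 0.08338436]
```

Call:
send_rows --deltas '[{"dp": [0, 0, -8], "spin": 0}, {"dp": [-15, 0, -7], "spin": 0}, {"dp": [-25, 0, 0], "spin": 0}, {"dp": [-25, 0, 0], "spin": 0}, {"dp": [0, 0, 0], "spin": 0}]'

```text
time: 19.2
tcp_pos: [0.5933, 0.1148, 0.2707]
eef_rot: [-0.005, 0.641, 0.768, 0.023]
contact_force: [-0.6, -0.8, -0.1]
finger_gap: 0.0
```

```bash
python3 - <<'E'
from h import *
st(); planT((.5999,.1213,.087),10.5,3)
E
```

```text
19.2 [0.5933 0.1148 0.2707] yaw 10.28 tilt [0.0212 0.0413] F [-0.6 -0.8 -0.1] T [-0.    0.03 -0.04] gap 0.0
tip [0.5969 0.1219 0.0979]
[{"dp":[-1, 1, 4], "spin": -0.1}, {"dp":[-0, 1, 3], "spin": -0.1}, {"dp":[-1, 0, 4], "spin": -0.0}]
```

Call:
send_rows --deltas '[{"dp": [-1, 1, 4], "spin": 0}, {"dp": [0, 1, 4], "spin": 0}, {"dp": [0, 0, 2], "spin": 0}, {"dp": [0, 0, 1.5], "spin": 0}]'

```text
time: 19.53
tcp_pos: [0.5951, 0.1138, 0.2583]
eef_rot: [-0.005, 0.642, 0.767, 0.023]
contact_force: [1.3, -0.2, -0.8]
finger_gap: 0.002
```

Call:
send_rows --deltas '[{"dp": [0, 0, 1.5], "spin": 0}]'

```text
time: 19.62
tcp_pos: [0.5949, 0.1144, 0.2562]
eef_rot: [-0.006, 0.641, 0.767, 0.022]
contact_force: [-0.1, -0.5, 0.7]
finger_gap: 0.002
```

Call:
send_rows --deltas '[{"dp": [0, 0, 1.5], "spin": 0}]'

```text
time: 19.7
tcp_pos: [0.5952, 0.1147, 0.2557]
eef_rot: [-0.005, 0.641, 0.767, 0.022]
contact_force: [-5.0, -4.6, 14.7]
finger_gap: -0.002
```

```bash
python3 - <<'E'
from h import *
st(); print(tip())
E
```

```text
19.7 [0.5952 0.1147 0.2557] yaw 10.24 tilt [0.0196 0.0402] F [-5.  -4.6 14.7] T [-0.82  0.87  0.07] gap -0.002
[0.59853362 0.12170201 0.08284992]
```

Call:
send_rows --deltas '[{"dp": [0, 0, -8], "spin": 0}, {"dp": [0, 0, -20], "spin": 0}, {"dp": [0, 0, -25], "spin": 0}, {"dp": [0, -15, -15], "spin": 0}, {"dp": [0, -35, -5], "spin": 0}, {"dp": [0, -40, 0], "spin": 0}, {"dp": [0, -40, 0], "spin": 0}, {"dp": [0, -40, 0], "spin": 0}, {"dp": [0, -40, 0], "spin": 0}, {"dp": [0, -10, 0], "spin": 0}]'

```text
time: 20.53
tcp_pos: [0.3715, 0.075, 0.3269]
eef_rot: [-0.005, 0.638, 0.77, 0.023]
contact_force: [-0.2, -0.8, -1.1]
finger_gap: -0.002
```

```bash
python3 - <<'E'
from h import *
st()
im=grab('top','t11.png'); im2=grab('scene','s11.png')
a=cv2.imread('pics/top0.png')
f=lambda i:cv2.resize(i[190:240,215:300],None,fx=8,fy=8,interpolation=cv2.INTER_CUBIC)
cv2.imwrite('pics/cmp.png',cv2.resize(np.vstack([f(a)[:, :],f(im[:,:,::-1])]),(680,600)))
g=lambda i:cv2.cvtColor(i,cv2.COLOR_BGR2GRAY)
A=g(a)
for f in('t8','t9','t10','t11'):
    B=g(cv2.imread(f'pics/{f}.png'))
    for n,(x0,y0,x1,y1) in dict(L=(221,206,229,222),R=(277,196,286,213)).items():
        p=8
        T=cv2.resize(A[y0:y1,x0:x1],None,fx=p,fy=p,interpolation=cv2.INTER_CUBIC)
        S=cv2.resize(B[y0-3:y1+3,x0-4:x1+4],None,fx=p,fy=p,interpolation=cv2.INTER_CUBIC)
        r=cv2.matchTemplate(S,T,cv2.TM_CCOEFF_NORMED); _,m,_,l=cv2.minMaxLoc(r); print(f,n,round(m,3),l[0]/p-4,l[1]/p-3)
E
```

```text
20.53 [0.3715 0.075  0.3269] yaw 10.69 tilt [0.0224 0.0419] F [-0.2 -0.8 -1.1] T [-0.02  0.03 -0.02] gap -0.002
t8 L 0.996 0.0 0.0
t8 R 0.998 0.0 0.0
t9 L 0.982 -0.5 0.25
t9 R 0.997 0.0 0.0
t10 L 0.987 -0.375 0.125
t10 R 0.995 0.0 0.0
t11 L 0.985 -0.375 0.125
t11 R 0.996 0.0 0.0
```

View pics/cmp.png

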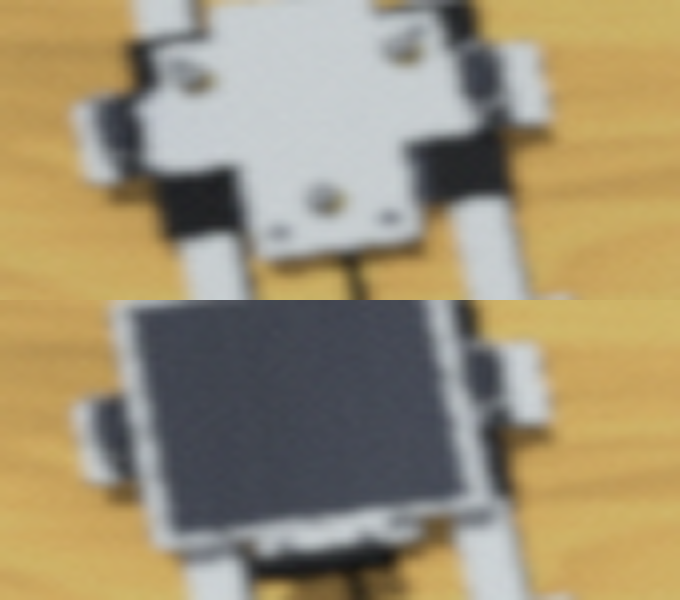

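View pics/s11.png

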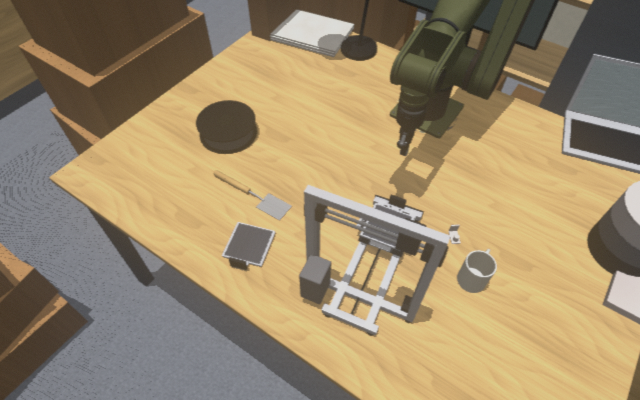

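```bash
python3 - <<'E'
import cv2,numpy as np
I={f:cv2.imread(f'pics/{f}.png').sum(2)//3 for f in('top0','t8','t9','t10','t11')}
for y,x0,x1 in((200,266,288),(203,266,288),(206,266,288),(210,220,240),(213,220,240),(216,220,240)):
    print('row',y,'cols',x0)
    for f in I: print(f'{f:5}',' '.join(f'{v:3d}' for v in I[f][y,x0:x1]))
def f(i): return cv2.resize(i[190:230,262:292],None,fx=12,fy=12,interpolation=cv2.INTER_CUBIC)
def l(i): return cv2.resize(i[195:235,216:246],None,fx=12,fy=12,interpolation=cv2.INTER_CUBIC)
b={k:cv2.imread(f'pics/{k}.png') for k in('top0','t11')}
o=np.vstack([np.hstack([l(b[k]),f(b[k])]) for k in b]); cv2.imwrite('pics/cmp2.png',cv2.resize(o,(450*720//720,600)))
E
```

```text
row 200 cols 266
top0  146 169 192 199 192 165 117  79  67  70  87 125 171 196 201 192 165 149 146 148 149 151
t8     80  82  90 122 162 161 122  83  69  73  90 127 174 200 208 196 172 151 151 153 154 154
t9     79  77  86 119 162 176 145  95  72  69  83 126 177 202 207 197 172 153 153 154 154 154
t10    77  78  83 107 151 169 140  97  72  65  84 130 179 203 208 197 169 152 151 153 155 154
t11    76  76  81 114 161 173 141  93  70  66  79 124 174 200 206 196 171 151 151 153 153 155
row 203 cols 266
top0  204 203 205 204 200 183 140  88  69  64  69 110 162 193 201 200 185 168 154 150 151 150
t8     80  79  83 106 148 164 136  91  73  66  74 113 169 198 208 204 192 174 160 155 153 154
t9     79  79  79  95 133 160 145 101  73  69  75 114 169 199 208 206 193 174 161 156 155 154
t10    79  77  79  95 133 164 158 116  81  71  71 111 168 200 209 205 193 173 159 154 154 154
t11    76  76  79  95 132 160 146 102  74  66  69 108 163 197 206 202 190 173 159 154 153 152
row 206 cols 266
top0  203 204 205 204 204 196 172 130  92  85  95 120 147 178 197 203 191 165 147 145 148 148
t8     79  79  
[... 1001 characters left out ...]
  156 154 153 154 160 169 152 108  77  67  81 128 163 155 117  83  74  73  72  72
t10   153 154 154 153 162 171 155 115  80  65  69 111 156 165 130  91  77  73  73  73
t11   154 153 152 151 160 171 156 116  81  65  66 109 155 159 125  88  74  72  72  71
row 216 cols 220
top0  149 152 154 156 166 185 192 178 147 109  80  68  98 148 182 196 199 201 201 200
t8    154 156 159 161 172 191 196 183 151 117 121 160 178 151 108  83  77  76  77  76
t9    155 157 159 161 172 188 186 159 117  83  75 110 164 181 148 102  77  73  75  72
t10   155 157 158 161 172 189 191 169 129  96  79 104 157 177 148 102  77  75  74  75
t11   153 156 156 162 170 187 188 163 120  90  77 102 159 177 148 101  77  71  72  70
```

View pics/cmp2.png

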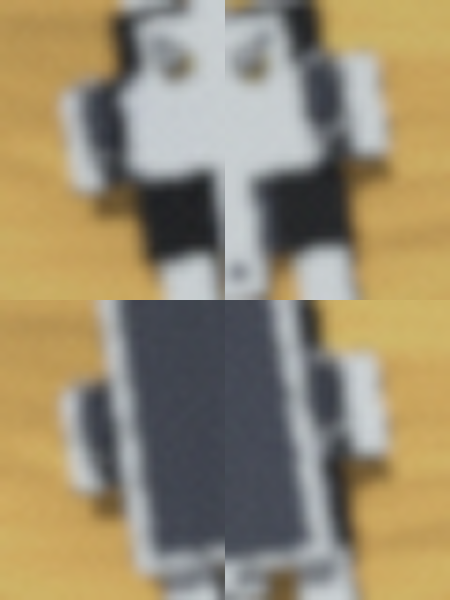

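```bash
python3 - <<'E'
import cv2,numpy as np
o=[]
for k in('scene0','s8','s9','s11'):
    b=cv2.imread(f'pics/{k}.png'); f=lambda x,y:cv2.resize(b[y:y+26,x:x+33],None,fx=12,fy=11,interpolation=cv2.INTER_CUBIC)
    o.append(np.hstack([f(366,190),f(400,205)]))
o=np.vstack([np.hstack(o[:2]),np.hstack(o[2:])]); cv2.imwrite('pics/cmp3.png',cv2.resize(o,(792*1,290*2)))
E
```

```text
(no output)
```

View pics/cmp3.png

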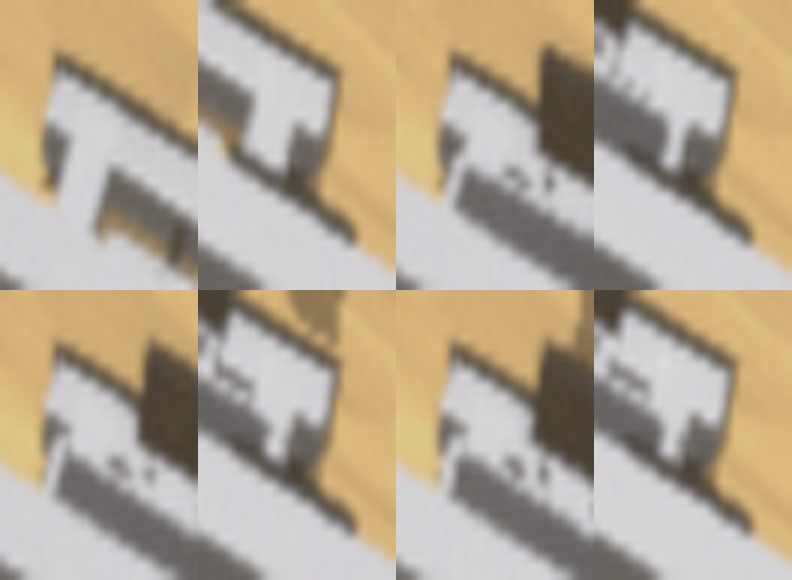

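```bash
python3 - <<'E'
from h import *
import numpy as np
a=cv2.imread('pics/t10.png').astype(int);b=cv2.imread('pics/t11.png').astype(int)
print(abs(a-b)[185:245,215:295].mean())
I={f:cv2.imread(f'pics/{f}.png').sum(2)/3 for f in('top0','t8','t9','t10','t11')}
# subpixel roller boundaries, mean over rows
def cross(r,lo,hi,lev,up):
    for x in range(lo,hi):
        p,q=r[x],r[x+1]
        if (up and p<lev<=q) or (not up and p>=lev>q): return x+(lev-p)/(q-p)
for f in I:
    print(f,'R inner',np.round([cross(I[f][y],269,276,120,False) or 0 for y in range(199,207)],2),'R outer',np.round([cross(I[f][y],274,281,140,True) or 0 for y in range(199,207)],2),'L outer',np.round([cross(I[f][y],225,232,120,False) or 0 for y in range(209,217)],2))
E
```

```text
2.439236111111111
top0 R inner [271.87 271.94 272.09 272.27 272.4  272.46 272.65 273.27] R outer [277.03 277.32 277.43 277.45 277.57 277.69 277.75 277.74] L outer [226.73 226.76 226.98 227.26 227.43 227.8  228.35 228.71]
t8 R inner [272.18 272.06 272.11 272.25 272.37 272.49 272.67 273.21] R outer [276.9  277.27 277.35 277.38 277.48 277.57 277.61 277.62] L outer [226.83 226.87 227.08 227.36 227.52 227.89 228.62 228.92]
t9 R inner [272.51 272.5  272.45 272.47 272.57 272.89 273.25 273.62] R outer [276.9  277.27 277.44 277.45 277.46 277.58 277.66 277.49] L outer [226.23 226.3  226.4  226.54 226.73 227.13 227.62 227.93]
t10 R inner [272.53 272.48 272.5  272.64 272.91 273.25 273.47 273.79] R outer [276.79 277.2  277.4  277.49 277.51 277.53 277.48 277.43] L outer [226.51 226.51 226.56 226.65 226.88 227.41 227.97 228.29]
t11 R inner [272.46 272.45 272.46 272.5  272.6  272.88 273.3  273.65] R outer [277.03 277.32 277.46 277.49 277.57 277.66 277.67 277.55] L outer [226.47 226.47 226.52 226.66 226.91 227.29 227.73 228.01]
```

```bash
python3 - <<'E'
from h import *
st(); print(robot.close_job())
E
```

```text
20.63 [0.3738 0.0752 0.3282] yaw 10.66 tilt [0.0263 0.0423] F [-0.2  0.4  1. ] T [-0.02 -0.05  0.05] gap -0.0
the job is handed in; nothing more can be done
None
```

I put the build plate back on the printer bed with the handle at the front. Both catches appear to hold it, but I could not fully confirm that for the right one. I handed the job in at 20.6 s with the gripper clear of everything.

I gripped the plate by its handle, laid it over the balls between the catches, and let go. I then pressed left and right with closed fingertips, and again left, front-centre, left-rear and right-rear to check it was seated.

**Checks that agree the plate is home:**
- **Left catch:** the press peaked at about 13 N, dropped to about 4 N, then stopped hard, which is how a snap should feel.
- **Hard stops:** every check point stopped hard between 82.1 and 83.4 mm. The last left-rear and right-rear readings were 82.7 and 82.1 mm. That is about 9 mm below where the plate first touched the rollers.
- **Press force:** the highest vertical force was 17 N (about 19 N in total), under the 22 N limit.
- **Direction:** the plate's yaw is about 10.0° against about 10.3° for the printer.
- **Other things on the desk:** the last scene picture shows them where they were.

**Checks that were unclear or disagreed:**
- **Right catch:** I never felt a separate snap there. The edge seems to have gone under as I laid the plate or pressed the left side. In the pictures the inner side of its roller moved out about 0.4 pixel, but the outer side did not visibly move. The left roller clearly moved, by about 0.5 pixel.
- **Level:** the left side still reads about 0.5 mm higher than the right, roughly 0.4° of tilt. That is close to the measuring noise.
- **Side offset:** the plate's centre measured about 1.5 mm to the left of the bed centre, within the 2 mm camera accuracy.
- **Tilt while carrying:** the arm sagged under the plate and it tilted 4 to 5°, rear down. It settled on release, before I pressed it.

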